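# Pack the hot-desk caddy

## Robot

A 7-joint arm with a two-finger parallel gripper is mounted at the origin on a cart in front of the work surface, level with it; the furniture and walls round the work are solid. World frame = base frame: x ahead of the robot, y to its left, z up, the work surface at z = 0. Lengths are in m, angles in rad, forces in N, time in s.
With the tool pointing down it reaches from about 0.425 to 1.025 m from the base axis. Payload 9.4 kg.
Tool frame: the origin (TCP) lies on the mounting face of the last link; the fingertips stand 186 mm ahead of it and the grasp point (between the pads) lies env.grasp_offset ahead of it (env.grasp_offset is the distance from the TCP to the grasp point, in m); z points along the fingers, y is the line along which they close (so a half turn about z gives the same grasp; the last joint's range is limited). The gripper opens to 93 mm and grips with 3 to 60 N. Pads are 15 mm wide; open, the fingers measure 128 mm over their backs; the gripper's body (75 mm by 188 mm) begins 65 mm behind the grasp point.
Start: joints at [-1.375, 0.599, -0.003, 1.599, 0.002, 0.943, -0.08], TCP at [0.195, 0.698, 0.405] pointing down, gripper open.
Joint ranges: [-2.57, 2.57], [-0.35, 1.97], [-1.29, 1.29], [0.11, 2.56], [-1.05, 4.19], [0.11, 1.86], [-2.63, 2.63]. Speed limits (rad/s): [2.22, 2.22, 3.01, 3.01, 3.14, 3.14, 3.14].

## Interface

Orientations are given as a rotation vector (axis times angle).
In Python, from bench import env gives the robot as it stands.
- The arm moves only by the tool play_rows, never from a script. Its argument "moves" is a list of rows, each a list of 3 entries, a list of its own where there are three numbers: the finger opening in mm, from 0 to 93, then the shift along the tool's x, y, z in mm, then the turn, a rotation vector about the tool's x, y, z in rad. In form: [[grip, [tx, ty, tz], [wx, wy, wz]], ...]. A call has 1 to 8 rows; each row is the pose to reach, as a shift and turn from the pose commanded when the call began, along the tool's axes at that moment; what a row does not reach only later rows make up. A row lasts 1/10 s, in which the tool goes at most 50 mm and 8.59 degrees, less where a joint would pass 70% of its speed; a pose out of reach is approached as far as the arm can. A call with a gripper value outside its range is refused whole. The fingers move at their own pace and stop on an object; the grip force is fixed at half the most. Time passes only in rows, so rows that repeat a pose let the fingers close. It gives the time, the measured TCP pose, the force, the opening and the grip force at its end, in the units of the state.
- env.observe(): the state, without advancing time (a new reading comes with each control period).
- env.get_image(name): name is "scene" or "top" or "wrist"; returns a dict with "pixels" (384x512x3 uint8, red, green, blue), "depth" (384x512 float32, m along the optical axis (not along the pixel's ray), 0 where there is no reading), "fx", "fy", "cx", "cy" (pixels), "pose" (4x4, takes a point from camera to world coordinates); the wrist camera has in their place "mount" (4x4, takes a point from camera to tool coordinates, whose origin is the TCP and whose axes are the flange's). Camera axes: x right, y down, z forward; pixel columns grow to the right and rows downward; lengths in m; the calibration is good to about 2 mm. The wrist camera is an equidistant fisheye: a pixel r from the principal point sees the ray r / f radians off the axis. A picture is of the moment at which its call begins: read the wrist's pose just before it.
- env.close_job(): hands the job in; it is judged then, once.
The state is a dict: "time_s": time; "joint_pos": joint angles; "joint_vel": joint speeds; "tau": joint torques, N m; "tcp_pos": TCP position; "tcp_rot": TCP orientation; "force": force on the tool from outside, world axes, zero at the start; "wrist_torque": the same for the moment, N m; "grip_width": finger opening in m; "finger_force": force on a finger pad.
Only numpy, scipy, OpenCV 4.12 (cv2) and the standard library are available. Lean on these libraries where they do the work, as an engineer would, in place of code of your own. Each camera call takes 0.05 s, during which the arm holds its last target. There are 200 camera calls.

## Task

Pack up the hot-desk caddy for the day, from the bottom up: put the eraser flat in the deep off-white box, seat the grey divided tray squarely on the box, put the USB stick flat in the tray's blue felt-lined bay, close the tray with the teal lid, and last pull the blue-and-white marker up out of its spring clips and lay it centred in the groove on the lid. Keep to this order, let go of everything, and do not disturb the coffee mug.

Things in the scene. Friction and masses are not known exactly. Their poses are not given: they have to be found in the camera images.
- caddy_box: Deep open box, off-white, 90 (x) x 150 (y) x 40 mm high, walls and floor 3 mm (inside 84 x 144 mm, 37 mm deep), 0.45 kg, loose, standing on the table. Origin: centre of its underside; y along its long side.
- tray: Grey divided tray, outline as the box, 26 mm high, 0.14 kg: 4 tapered feet 6 mm tall (they drop inside the corners of the box, 1.5 mm play; seated, 34 mm above the box's origin; either way round), floor top at 9 mm. Divider along x as high as the walls; its middle is a grip 34 (x) x 12 mm (y), to be pinched along y. Bays 84 x 70 x 17 mm deep: -y blue felt, +y bare. Origin: centre at the foot tips.
- felt_bay (a point): Centre of the inner floor of the tray's blue felt-lined bay, 37 mm from the tray's middle along its -y; axes as the tray's.
- lid: Teal lid, outline as the box, feet as the tray's (they drop inside the tray's corners; seated, 20 mm above the tray's origin; either way round), 0.14 kg. Plate 6 to 10 mm up, then a raised middle 60 (x) x 138 mm (y), 10 to 22 mm up: grip it across x. On top round rails 7 mm high, 18 mm apart, 28 to 68 mm either side of the middle, form the marker's groove along y. Origin: centre at the foot tips.
- eraser: Rubber eraser in a blue and white card sleeve, 23 (x) x 58 (y) x 12 mm, 22 g, lying flat on the table. Origin: centre of its underside; y along its length.
- usb_stick: Dark red USB stick with a bright plug, 18 (x) x 53 (y) x 8 mm, lying flat on the yellow pad of sticky notes (77 x 77 mm, 18 mm high, fixed). Origin: centre of its underside; y along its length; the red body reaches from y = -14 to +26 mm.
- marker: Whiteboard marker, blue cap and white barrel, 135 mm long (y), 17 mm thick, 20 g, lying level in two spring clips of the clip stand. Origin: under the middle of its length at its lowest side; y along its length.
- marker_mid (a point): Middle of the marker on its own axis, 8 mm above the origin. It starts 45 mm above the table; centred in the lid's groove it lies 30 mm above the lid's origin. Axes as the marker's.
- clip_stand: Marker stand, fixed: dark plate 52 (x) x 130 (y) x 8 mm, two steel C-shaped spring clips that open upward, 30 mm either side of its middle along y (each 14 mm long, tops 54 mm above the table); 45 mm of marker is free between them, to be gripped across x. Pulled straight up, the marker is held by about 4 to 7 N, then the clips snap open. Origin: centre of the plate's underside.
- mug: Dark blue coffee mug, 85 mm wide, 118 mm long with its handle (towards -y), 96 mm high, standing loose at the front right of the table; to be left alone. Origin: on its underside, at the middle of the 118 mm.
Mind the look-alikes: they are no part of the job. There is more than one size of the eraser; the one meant has the size given above.

How it is judged:
On the way, in this order (a step that is already met when the one before it is completed fails the run):
1. the eraser lies flat on the floor of the box (x of eraser in the frame of caddy_box between -0.033 and 0.033 m and y of eraser in the frame of caddy_box between -0.062 and 0.062 m and z of eraser in the frame of caddy_box between -0.002 and 0.008 m and angle between eraser's own z axis and vertical below 0.15 rad), for 0.2 s.
2. the tray sits squarely on the box, over the eraser (all of step 1 and x of tray in the frame of caddy_box between -0.005 and 0.005 m and y of tray in the frame of caddy_box between -0.005 and 0.005 m and z of tray in the frame of caddy_box between 0.031 and 0.037 m and angle between the y axis of tray and the y axis of caddy_box, either way round below 0.08 rad and angle between tray's own z axis and vertical below 0.05 rad), for 0.2 s.
3. the USB stick lies flat in the felt-lined bay of the seated tray (x of tray in the frame of caddy_box between -0.005 and 0.005 m and y of tray in the frame of caddy_box between -0.005 and 0.005 m and z of tray in the frame of caddy_box between 0.031 and 0.037 m and angle between the y axis of tray and the y axis of caddy_box, either way round below 0.08 rad and angle between tray's own z axis and vertical below 0.05 rad and x of usb_stick in the frame of felt_bay between -0.033 and 0.033 m and y of usb_stick in the frame of felt_bay between -0.026 and 0.026 m and z of usb_stick in the frame of felt_bay between -0.003 and 0.005 m and angle between usb_stick's own z axis and vertical below 0.15 rad), for 0.2 s.
4. the lid sits squarely on the tray, over the USB stick (all of step 3 and x of lid in the frame of tray between -0.005 and 0.005 m and y of lid in the frame of tray between -0.005 and 0.005 m and z of lid in the frame of tray between 0.017 and 0.023 m and angle between the y axis of lid and the y axis of tray, either way round below 0.08 rad and angle between lid's own z axis and vertical below 0.05 rad), for 0.2 s.
5. the marker is out of its clips and lies in the groove of the seated lid (x of lid in the frame of tray between -0.005 and 0.005 m and y of lid in the frame of tray between -0.005 and 0.005 m and z of lid in the frame of tray between 0.017 and 0.023 m and angle between the y axis of lid and the y axis of tray, either way round below 0.08 rad and angle between lid's own z axis and vertical below 0.05 rad and x of marker_mid in the frame of lid between -0.006 and 0.006 m and y of marker_mid in the frame of lid between -0.015 and 0.015 m and z of marker_mid in the frame of lid between 0.026 and 0.034 m and angle between the y axis of marker and the y axis of lid, either way round below 0.08 rad), for 0.2 s.
At the end, for the whole second after the job is handed in: Eraser flat on the box floor; tray on box and lid on tray seated (5 mm sideways, 3 mm height, 0.08 rad); USB stick flat inside the felt bay; marker in the groove (6 mm across, 15 mm along, 0.08 rad); all released and at rest (all of step 1 and all of step 3 and all of step 5 and linear speed of each of caddy_box, tray, lid, eraser, usb_stick, marker below 0.01 m/s and contact force between the fingers and caddy_box below 0.05 N and contact force between the fingers and tray below 0.05 N and contact force between the fingers and lid below 0.05 N and contact force between the fingers and eraser below 0.05 N and contact force between the fingers and usb_stick below 0.05 N and contact force between the fingers and marker below 0.05 N); the robot touches nothing.
It fails at once if the coffee mug is pushed more than 20 mm or tipped (distance of mug from where it was at the start of the episode above 0.02 m or angle between mug's own z axis and vertical above 0.3 rad).
It also fails if it takes over 125 s, if anything falls off the work surface, if the arm or the gripper's body presses on something with over 40 N, if the wrist force passes 120 N, or if a joint passes its speed limit or range.

## Working session

There is one attempt and no reset: what is moved stays moved. The work goes in short steps, Python scripts to look and compute and a tool call to move; the robot and the scene stay as the last step left them, time stands still between calls to the robot, and variables do not carry over. Pictures are saved under pics/ and viewed, at most 14 in all, crops included, and the job is handed in when it is done.

Besides the shell and the picture viewer there is one more tool, called after "Emit:" in YAML: its name, and indented under it one key for each argument. play_rows: Moves the arm, as the interface text tells. Its arguments: {"type":"object","properties":{"moves":{"type":"array"}},"required":["moves"]}

```bash
ls; mkdir -p pics
python3 - <<'E'
from bench import env
import cv2, numpy as np
o=env.observe(); print({k:np.round(v,3) for k,v in o.items()}, env.grasp_offset)
for n in ["scene","top"]:
    i=env.get_image(n); np.savez(f"{n}.npz",**i); cv2.imwrite(f"pics/{n}.png",cv2.resize(i["pixels"][...,::-1],(800,600),interpolation=cv2.INTER_CUBIC))
    print(n,i["fx"],i["fy"],i["cx"],i["cy"],np.round(i["pose"],3))
E
```

```text
pics
{'time_s': np.float64(0.0), 'joint_pos': array([-1.375,  0.6  , -0.003,  1.6  ,  0.002,  0.943, -0.08 ]), 'joint_vel': array([-0.001, -0.001,  0.001,  0.   , -0.001,  0.001,  0.001]), 'tau': array([ 0.0000e+00, -7.6507e+01,  1.4970e+00, -2.5236e+01, -5.2000e-02,
        1.7000e-02,  0.0000e+00]), 'tcp_pos': array([0.195, 0.698, 0.404]), 'tcp_rot': array([-4.270e-01, -3.112e+00,  3.000e-03]), 'force': array([ 0.348,  0.853, -0.936]), 'wrist_torque': array([-0.009, -0.081, -0.02 ]), 'finger_force': np.float64(0.0), 'grip_width': np.float64(0.093)} 0.1673
scene 393.66244882371456 393.66244882371456 254.38798886363452 195.131071677967 [[-0.994 -0.045  0.096  0.354]
 [-0.106  0.39  -0.915  0.815]
 [ 0.004 -0.92  -0.393  0.431]
 [ 0.     0.     0.     1.   ]]
top 433.9157527343339 433.9157527343339 258.02849499720685 190.90790877962385 [[-0.017 -0.971  0.237  0.234]
 [-1.     0.016 -0.004 -0.034]
 [ 0.    -0.237 -0.971  1.079]
 [ 0.     0.     0.     1.   ]]
```

View pics/top.png

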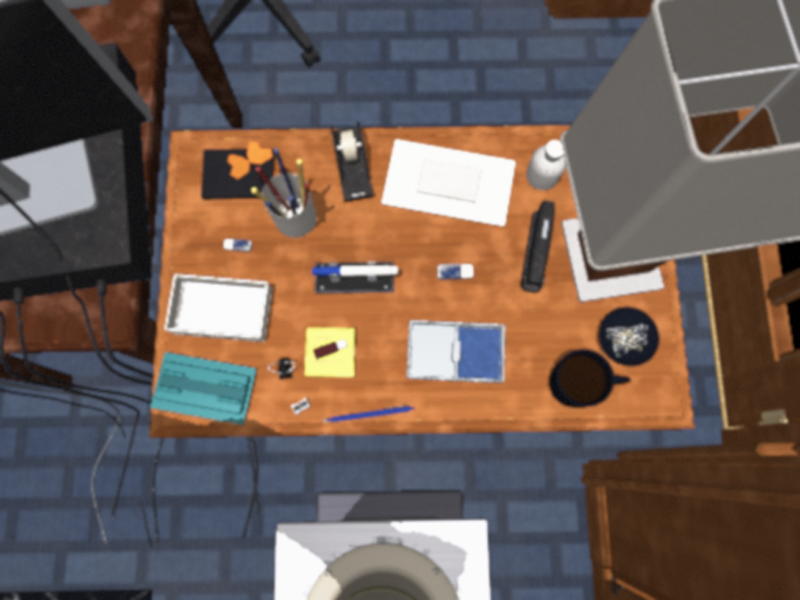

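View pics/scene.png

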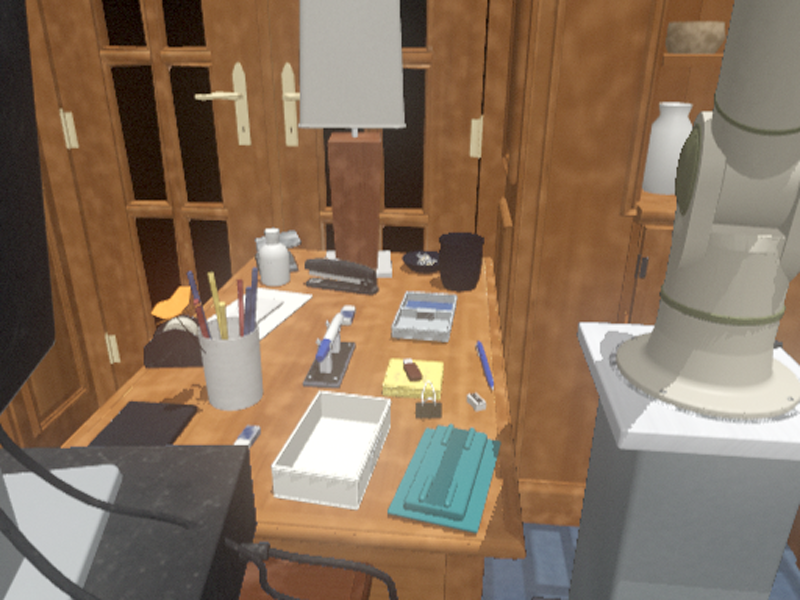

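The top view (800x600) shows the box at (218,308), lid (203,388), tray (456,351) with its felt bay on the right, USB stick (329,350), marker and stand (355,272), and mug (583,378). The 58 mm eraser is at (455,272), and the small one at (237,245) is the look-alike. The scene view agrees.

```bash
cat > h.py <<'E'
import numpy as np, cv2
from scipy.spatial.transform import Rotation as R
def world(i):
    h,w=i["depth"].shape; v,u=np.mgrid[:h,:w]; d=i["depth"]
    p=np.stack([(u-i["cx"])/i["fx"]*d,(v-i["cy"])/i["fy"]*d,d],-1)
    T=i["pose"]; return p@T[:3,:3].T+T[:3,3]
def rect(P):
    r=cv2.minAreaRect((P[:,:2]*1000).astype(np.float32)); b=cv2.boxPoints(r)/1000
    e0,e1=b[1]-b[0],b[2]-b[1]; L=e0 if np.linalg.norm(e0)>np.linalg.norm(e1) else e1
    a=np.degrees(np.arctan2(L[1],L[0]))%180
    return np.round(np.array(r[0])/1000,4),np.round(sorted(r[1]),1),round(a,2)
E
python3 - <<'E'
from h import *
i=dict(np.load("top.npz")); W=world(i); hsv=cv2.cvtColor(i["pixels"],cv2.COLOR_RGB2HSV)
S=1.5625
def roi(n,u0,v0,u1,v1,z0,z1,m=None):
    s=np.s_[int(v0/S):int(v1/S),int(u0/S):int(u1/S)]
    P=W[s].reshape(-1,3); k=(P[:,2]>z0)&(P[:,2]<z1)
    if m is not None: k&=m(hsv[s].reshape(-1,3))
    P=P[k]; print(n,len(P),*rect(P),"z",np.round(np.percentile(P[:,2],[5,50,95]),4), np.round(P.mean(0),4))
roi("table",380,290,420,310,-.1,.1)
roi("box",155,265,282,350,.03,.06)
roi("lidplate",145,345,265,430,.004,.06)
roi("lidtop",145,345,265,430,.019,.06)
roi("tray",395,310,515,392,.015,.06)
roi("felt",395,310,515,392,-.01,.06,lambda h:(h[:,0]>100)&(h[:,0]<125)&(h[:,1]>130))
roi("eraser",430,258,480,285,.005,.03)
roi("eraser2",215,235,260,255,.005,.03)
roi("pad",295,320,365,382,.010,.06)
roi("usb",300,325,360,375,.0215,.06)
roi("usbred",305,335,350,365,-.01,.06,lambda h:(h[:,2]<110))
roi("stand",305,255,405,298,.003,.015)
roi("marker",305,255,405,298,.043,.08)
roi("mug",535,340,640,410,.05,.2)
E
```

```text
table 323 [ 0.4971 -0.0311] [32.6 61.8] 89.51 z [-0.0027  0.0005  0.0055] [ 0.4973 -0.0311  0.0008]
box 432 [0.4828 0.2551] [ 93.3 153.7] 83.51 z [0.0313 0.0387 0.0429] [0.484  0.2589 0.0382]
lidplate 2296 [0.361  0.2706] [130.8 174. ] 89.06 z [0.0074 0.0208 0.0275] [0.3562 0.274  0.0181]
lidtop 1353 [0.3572 0.2774] [ 59.8 138.6] 78.89 z [0.0198 0.023  0.0288] [0.3565 0.2765 0.0234]
tray 489 [ 0.4074 -0.1211] [ 93.2 152.1] 86.35 z [0.0175 0.0249 0.0287] [ 0.4081 -0.1225  0.0244]
felt 508 [ 0.4046 -0.1562] [57.  71.1] 175.83 z [0.007  0.0099 0.0132] [ 0.4044 -0.1578  0.01  ]
eraser 202 [ 0.5382 -0.125 ] [37.1 76.5] 78.56 z [0.0068 0.0118 0.0157] [ 0.5404 -0.1249  0.0118]
eraser2 116 [0.5962 0.236 ] [23.4 53.7] 82.42 z [0.0055 0.0096 0.0134] [0.5933 0.2337 0.0094]
pad 949 [0.4117 0.0861] [76.9 91.3] 87.56 z [0.0136 0.0172 0.0269] [0.4104 0.0788 0.0182]
usb 148 [0.418  0.0818] [48.7 55.1] 75.62 z [0.0222 0.0261 0.0287] [0.4129 0.0798 0.0259]
usbred 59 [0.4108 0.0853] [11.5 31.5] 108.42 z [0.0233 0.0261 0.0287] [0.4103 0.0856 0.0262]
stand 710 [0.5376 0.0421] [ 69.8 162.8] 88.9 z [0.0036 0.0086 0.0123] [0.5292 0.0402 0.0083]
marker 352 [0.5352 0.0373] [ 21.4 133.6] 88.78 z [0.0461 0.0516 0.0557] [0.5335 0.0375 0.0514]
mug 1246 [ 0.3476 -0.3085] [ 84.2 101.9] 53.61 z [0.0651 0.0702 0.096 ] [ 0.3536 -0.3049  0.0755]
```

```bash
cat >> h.py <<'E'
def plan(x,y,z,closedeg,flip=None):
    """row to bring TCP to x,y,z (z of fingertips), pointing down, tool y along closedeg (mod 180)"""
    from bench import env
    o=env.observe(); p=o["tcp_pos"]; Rc=R.from_rotvec(o["tcp_rot"]); best=None
    for a in (closedeg,closedeg+180):
        c,s=np.cos(np.radians(a)),np.sin(np.radians(a)); Y=np.array([c,s,0]); Z=np.array([0,0,-1.])
        w=(Rc.inv()*R.from_matrix(np.stack([np.cross(Y,Z),Y,Z],1))).as_rotvec()
        if best is None or np.linalg.norm(w)<np.linalg.norm(best): best=w
    t=Rc.inv().apply(np.array([x,y,z+.186])-p)*1000
    print("t",np.round(t,1),"w",np.round(best,4),"dist",round(np.linalg.norm(t)),"deg",round(np.degrees(np.linalg.norm(best)),1),
     "| tcp",np.round(p,4),"tip",round(p[2]-.186,4),"F",np.round(o["force"],1),"grip",round(o["grip_width"]*1000,1),"ff",round(float(o["finger_force"]),1),"t",round(float(o["time_s"]),1))
    return t,best
E
python3 - <<'E'
from h import *
from bench import env
i=dict(np.load("top.npz")); W=world(i)
for v in range(10,384,40): print([tuple(np.round(W[v,u],2)) for u in range(5,110,35)])
plan(.42,.42,.24,20); plan(.47,.10,.24,0)
w=env.get_image("wrist"); print({k:(np.round(a,4) if k not in("pixels","depth") else 0) for k,a in w.items()})
E
```

```text
[(np.float64(0.68), np.float64(0.36), np.float64(0.48)), (np.float64(0.7), np.float64(0.32), np.float64(0.45)), (np.float64(1.04), np.float64(0.47), np.float64(-0.0))]
[(np.float64(0.66), np.float64(0.4), np.float64(0.4)), (np.float64(0.69), np.float64(0.36), np.float64(0.36)), (np.float64(0.72), np.float64(0.32), np.float64(0.31))]
[(np.float64(0.66), np.float64(0.48), np.float64(0.26)), (np.float64(0.69), np.float64(0.44), np.float64(0.2)), (np.float64(0.74), np.float64(0.41), np.float64(0.1))]
[(np.float64(0.63), np.float64(0.56), np.float64(0.11)), (np.float64(0.63), np.float64(0.48), np.float64(0.11)), (np.float64(0.63), np.float64(0.4), np.float64(0.1))]
[(np.float64(0.53), np.float64(0.55), np.float64(0.1)), (np.float64(0.53), np.float64(0.47), np.float64(0.1)), (np.float64(0.53), np.float64(0.39), np.float64(0.09))]
[(np.float64(0.46), np.float64(0.6), np.float64(0.0)), (np.float64(0.46), np.float64(0.52), np.float64(-0.0)), (np.float64(0.46), np.float64(0.43), np.float64(0.0))]
[(np.float64(0.39), np.float64(0.76), np.float64(-0.29)), (np.float64(0.39), np.float64(0.66), np.
[... 590 characters left out ...]
t [-291.3 -207.2  -21.7] w [-1.20e-03  8.00e-04  9.49e-01] dist 358 deg 54.4 | tcp [0.1953 0.698  0.4039] tip 0.2179 F [-0.4 -0.4  0.5] grip 92.6 ff 0.0 t 0.1
t [-425.6 -502.   -21.3] w [-1.1000e-03  1.0000e-03  1.2981e+00] dist 658 deg 74.4 | tcp [0.1953 0.698  0.4039] tip 0.2179 F [-0.4 -0.4  0.5] grip 92.6 ff 0.0 t 0.1
{'pixels': 0, 'depth': 0, 'fx': np.float64(297.3186), 'fy': np.float64(297.3186), 'cx': np.float64(259.1414), 'cy': np.float64(192.3336), 'mount': array([[ 5.000e-04, -9.670e-01, -2.546e-01,  7.040e-02],
       [ 1.000e+00,  2.000e-04,  9.000e-04,  1.200e-03],
       [-8.000e-04, -2.546e-01,  9.670e-01,  1.940e-02],
       [ 0.000e+00,  0.000e+00,  0.000e+00,  1.000e+00]])}
```

Emit:
play_rows:
  moves:
    - [93,[-291,-207,-22],[0,0,0.949]]
    - [93,[-291,-207,-22],[0,0,0.949]]
    - [93,[-291,-207,-22],[0,0,0.949]]
    - [93,[-291,-207,-22],[0,0,0.949]]
    - [93,[-291,-207,-22],[0,0,0.949]]
    - [93,[-291,-207,-22],[0,0,0.949]]
    - [93,[-291,-207,-22],[0,0,0.949]]
    - [93,[-291,-207,-22],[0,0,0.949]]

```text
time_s: 0.95
tcp_pos: [0.4237, 0.415, 0.4275]
tcp_rot: [1.813, 2.562, -0.0]
force: [0.6, -0.3, 0.7]
grip_width: 0.0933
finger_force: 0.0
```

Run:
```python
from h import *
plan(.44,.17,.20,0)
```

```text
t [-236.4  -66.3   41.9] w [0.002  0.002  0.3395] dist 249 deg 19.5 | tcp [0.4237 0.415  0.4275] tip 0.2415 F [ 0.6 -0.3  0.7] grip 93.3 ff 0.0 t 0.9
```

Emit:
play_rows:
  moves:
    - [93,[-236,-66,42],[0,0,0.34]]
    - [93,[-236,-66,42],[0,0,0.34]]
    - [93,[-236,-66,42],[0,0,0.34]]
    - [93,[-236,-66,42],[0,0,0.34]]
    - [93,[-236,-66,42],[0,0,0.34]]
    - [93,[-236,-66,42],[0,0,0.34]]
    - [93,[-236,-66,42],[0,0,0.34]]
    - [93,[-236,-66,42],[0,0,0.34]]

```text
time_s: 1.75
tcp_pos: [0.4386, 0.1775, 0.3849]
tcp_rot: [-2.209, -2.233, -0.001]
force: [0.5, 0.5, 0.1]
grip_width: 0.0929
finger_force: 0.0
```

```bash
cat >> h.py <<'E'
def wrist(name):
    from bench import env
    o=env.observe(); i=env.get_image("wrist"); h,w=i["depth"].shape
    u,v=np.meshgrid(np.arange(w),np.arange(h)); X=(u-i["cx"])/i["fx"]; Y=(v-i["cy"])/i["fy"]; r=np.hypot(X,Y)+1e-9
    k=np.tan(np.minimum(r,1.4))/r; ray=np.stack([X*k,Y*k,np.ones_like(X)],-1)
    T=np.eye(4); T[:3,:3]=R.from_rotvec(o["tcp_rot"]).as_matrix(); T[:3,3]=o["tcp_pos"]; T=T@i["mount"]
    d=ray@T[:3,:3].T; c=T[:3,3]
    W=d*i["depth"][...,None]+c
    np.savez(name+".npz",W=W,d=d,c=c,px=i["pixels"],dep=i["depth"])
    cv2.imwrite(f"pics/{name}.png",cv2.resize(i["pixels"][...,::-1],(800,600),interpolation=cv2.INTER_CUBIC))
    return W,d,c,i
def ortho(name,x0,x1,y0,y1,z,ppm=2.0):
    """rectified picture of the plane at height z: rows = decreasing x, cols = decreasing y"""
    n=np.load(name+".npz"); d,c=n["d"],n["c"]
    s=(z-c[2])/d[...,2]; G=c+d*s[...,None]
    from scipy.interpolate import griddata
    m=(d[...,2]<-.1)&(G[...,0]>x0-.03)&(G[...,0]<x1+.03)&(G[...,1]>y0-.03)&(G[...,1]<y1+.03)
    X,Y=np.meshgrid(np.arange(x1,x0,-.001/ppm),np.arange(y1,y0,-.001/ppm),indexing="ij")
    return griddata(G[m][:,:2],n["px"][m].astype(float),(X,Y),fill_value=0).clip(0,255).astype(np.uint8)
E
python3 - <<'E'
from h import *
W,d,c,i=wrist("w1")
plan(.44,.17,.20,0); print(c)
E
```

```text
t [-7.8  1.4 -1.2] w [ 0.0004 -0.0006  0.0115] dist 8 deg 0.7 | tcp [0.4385 0.1778 0.3848] tip 0.1988 F [-1.1 -0.7  0.8] grip 93.1 ff 0.0 t 1.8
[0.43812866 0.24902106 0.36552612]
```

View pics/w1.png

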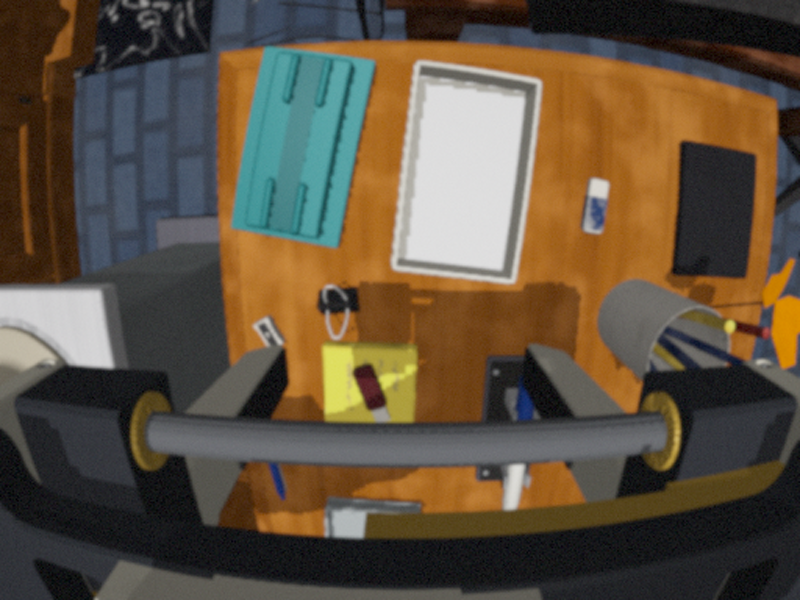

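Wrist view shows the lid at (303,150), box at (467,170) and USB stick at (370,390), all unobstructed. I'll measure the box and lid from it using known-height planes.

```bash
cat >> h.py <<'E'
def planefit(name,box,mask,z,erode=0):
    """known-height fit: pixels by mask(hsv,W) inside pixel box (800 scale) -> rays cut with plane z"""
    n=np.load(name+".npz"); u0,v0,u1,v1=(np.array(box)/1.5625).astype(int); s=np.s_[v0:v1,u0:u1]
    hsv=cv2.cvtColor(n["px"],cv2.COLOR_RGB2HSV)[s]; m=mask(hsv.astype(int),n["W"][s]).astype(np.uint8)
    k,l,st,_=cv2.connectedComponentsWithStats(m); j=1+np.argmax(st[1:,4]); m=l==j
    d,c=n["d"][s],n["c"]; G=(c+d*((z-c[2])/d[...,2])[...,None])[m]
    return rect(G),m.sum(),np.round(G[:,:2].mean(0),4),G
E
python3 - <<'E'
from h import *
n=np.load("w1.npz"); W=n["W"]
print("table z",np.median(W[200:230,180:200][...,2]), np.median(W[60:130,345:365][...,2]))
print("boxrim", planefit("w1",(380,50,560,295),lambda h,W:(W[...,2]>.03)&(h[...,1]<90),.04)[:3])
print("boxall", planefit("w1",(380,50,560,295),lambda h,W:(h[...,1]<90),.04)[:3])
print("lidtop", planefit("w1",(220,30,385,260),lambda h,W:(abs(h[...,0]-88)<12)&(h[...,1]>90)&(W[...,2]>.016),.022)[:3])
print("lidall", planefit("w1",(220,30,385,260),lambda h,W:(abs(h[...,0]-88)<12)&(h[...,1]>90),.008)[:3])
print("red", planefit("w1",(340,350,400,425),lambda h,W:(h[...,2]<110),.026)[:3])
E
```

```text
table z 0.0005485467332064509 0.0008036183362581939
boxrim ((array([0.4817, 0.2573]), array([ 92. , 151.8]), np.float32(84.11)), np.int64(1890), array([0.4852, 0.2585]))
boxall ((array([0.4816, 0.2573]), array([ 93.1, 152.6]), np.float32(84.07)), np.int64(11296), array([0.4809, 0.2573]))
lidtop ((array([0.3573, 0.2794]), array([ 61. , 137.8]), np.float32(79.14)), np.int64(5688), array([0.3578, 0.2791]))
lidall ((array([0.3567, 0.2806]), array([ 88.4, 149.4]), np.float32(78.87)), np.int64(8289), array([0.3575, 0.2794]))
red ((array([0.4116, 0.0882]), array([17. , 40.7]), np.float32(108.69)), np.int64(368), array([0.4116, 0.0883]))
```

Emit:
play_rows:
  moves:
    - [93,[-370,52,30],[0,0,0.01]]
    - [93,[-370,52,30],[0,0,0.01]]
    - [93,[-370,52,30],[0,0,0.01]]
    - [93,[-370,52,30],[0,0,0.01]]
    - [93,[-370,52,30],[0,0,0.01]]
    - [93,[-370,52,30],[0,0,0.01]]
    - [93,[-370,52,30],[0,0,0.01]]
    - [93,[-370,52,30],[0,0,0.01]]

```text
time_s: 2.6
tcp_pos: [0.4949, -0.1962, 0.3546]
tcp_rot: [2.222, 2.218, -0.001]
force: [-0.2, -0.2, 0.9]
grip_width: 0.0927
finger_force: 0.0
```

Run:
```python
from h import *
W,d,c,i=wrist("w2")
plan(.54,-.125,.002,0); print(c)
```

```text
t [ 74.3  44.4 166.4] w [ 0.0016  0.0033 -0.0043] dist 188 deg 0.3 | tcp [ 0.4951 -0.1986  0.3546] tip 0.1686 F [ 0.4 -3.4  0.9] grip 92.9 ff 0.0 t 2.6
[ 0.49528097 -0.12474402  0.33512509]
```

View pics/w2.png

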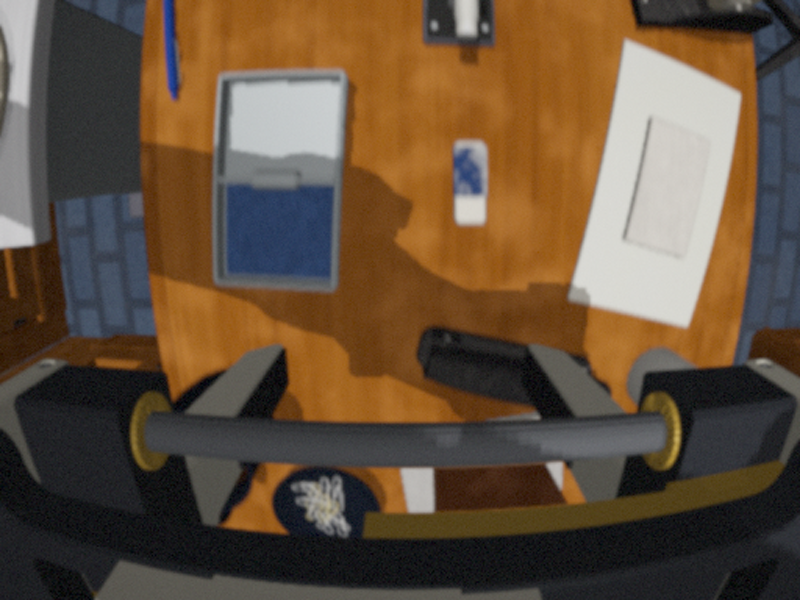

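The eraser is clear at (470,183), and the tray at (280,180) has its grip at (275,180) and the felt bay below. I'll fit both.

Run:
```python
from h import *
g=lambda h,W:~((h[...,0]<25)&(h[...,1]>100))
r=planefit("w2",(435,125,510,240),g,.012); print("eraser",r[:3])
print("tray", planefit("w2",(200,55,350,300),lambda h,W:(W[...,2]>.017),.026)[:3])
print("trayall", planefit("w2",(200,55,360,300),g,.026)[:3])
print("felt", planefit("w2",(200,55,350,300),lambda h,W:(abs(h[...,0]-112)<12)&(h[...,1]>130),.009)[:3])
```

```text
eraser ((array([ 0.5411, -0.1252]), array([24.2, 60.5]), np.float32(90.55)), np.int64(1212), array([ 0.5407, -0.1251]))
tray ((array([ 0.4071, -0.1192]), array([ 92.3, 151.2]), np.float32(86.28)), np.int64(2574), array([ 0.4062, -0.1182]))
trayall ((array([ 0.4076, -0.1213]), array([ 93.9, 153.7]), np.float32(86.5)), np.int64(11695), array([ 0.4091, -0.1206]))
felt ((array([ 0.4035, -0.1578]), array([62.8, 77. ]), np.float32(176.63)), np.int64(3169), array([ 0.4046, -0.1585]))
```

Emit:
play_rows:
  moves:
    - [50,[74,45.4,100],[0,0,-0.005]]
    - [50,[74,45.4,100],[0,0,-0.005]]
    - [50,[74,45.4,100],[0,0,-0.005]]
    - [50,[74,45.4,140],[0,0,-0.005]]
    - [50,[74,45.4,155],[0,0,-0.005]]
    - [50,[74,45.4,162],[0,0,-0.005]]
    - [50,[74,45.4,165],[0,0,-0.005]]
    - [50,[74,45.4,165],[0,0,-0.005]]

```text
time_s: 3.45
tcp_pos: [0.5397, -0.119, 0.1901]
tcp_rot: [2.216, 2.226, 0.001]
force: [-0.9, -0.4, 0.5]
grip_width: 0.0503
finger_force: 0.0
```

Run:
```python
from h import *
plan(.541,-.125,.003,0)
```

```text
t [-6.   1.2  1.1] w [ 0.0007 -0.      0.0047] dist 6 deg 0.3 | tcp [ 0.5397 -0.119   0.1901] tip 0.0041 F [-0.9 -0.4  0.5] grip 50.3 ff 0.0 t 3.5
```

Emit:
play_rows:
  moves:
    - [50,[0,1,1],[0,0,0]]
    - [15,[0,1,1],[0,0,0]]
    - [15,[0,1,1],[0,0,0]]
    - [15,[0,1,1],[0,0,0]]
    - [15,[0,1,1],[0,0,0]]
    - [15,[0,1,1],[0,0,0]]
    - [15,[0,1,-30],[0,0,0]]
    - [15,[0,1,-80],[0,0,0]]

```text
time_s: 4.25
tcp_pos: [0.5396, -0.1194, 0.2683]
tcp_rot: [-2.214, -2.223, 0.005]
force: [0.4, 0.3, -0.2]
grip_width: 0.0222
finger_force: 30.0
```

Run:
```python
from h import *
plan(.4817,.2573,.12,-5.9)
```

```text
t [376.9 -56.7 -37.1] w [-0.0054 -0.0004  0.1068] dist 383 deg 6.1 | tcp [ 0.5396 -0.1194  0.2683] tip 0.0823 F [ 0.4  0.3 -0.2] grip 22.2 ff 30.0 t 4.2
```

Emit:
play_rows:
  moves:
    - [15,[20,-50,-37],[0,0,0.107]]
    - [15,[60,-57,-37],[0,0,0.107]]
    - [15,[377,-57,-37],[0,0,0.107]]
    - [15,[377,-57,-37],[0,0,0.107]]
    - [15,[377,-57,-37],[0,0,0.107]]
    - [15,[377,-57,-37],[0,0,0.107]]
    - [15,[377,-57,-37],[0,0,0.107]]
    - [15,[377,-57,-37],[0,0,0.107]]

```text
time_s: 5.05
tcp_pos: [0.4814, 0.2424, 0.3068]
tcp_rot: [2.333, 2.104, 0.0]
force: [0.1, -0.8, -0.1]
grip_width: 0.0228
finger_force: 30.0
```

Emit:
play_rows:
  moves:
    - [15,[32,0,0],[0,0,0]]
    - [15,[32,0,40],[0,0,0]]
    - [15,[32,0,60],[0,0,0]]
    - [15,[32,0,60],[0,0,0]]
    - [15,[32,0,60],[0,0,0]]

```text
time_s: 5.55
tcp_pos: [0.4853, 0.2717, 0.2469]
tcp_rot: [2.334, 2.103, -0.001]
force: [0.6, 0.7, -0.5]
grip_width: 0.0227
finger_force: 30.0
```

Run:
```python
from h import *
plan(.4817,.2573,.006,-5.9)
```

```text
t [-14.7  -2.1  54.9] w [-0.0005  0.0007 -0.0007] dist 57 deg 0.1 | tcp [0.4853 0.2717 0.2469] tip 0.0609 F [ 0.6  0.7 -0.5] grip 22.7 ff 30.0 t 5.5
```

Emit:
play_rows:
  moves:
    - [15,[-15,-2,20],[0,0,0]]
    - [15,[-15,-2,40],[0,0,0]]
    - [15,[-15,-2,51],[0,0,0]]
    - [15,[-15,-2,54],[0,0,0]]
    - [15,[-15,-2,55],[0,0,0]]
    - [36,[-15,-2,55],[0,0,0]]
    - [36,[-15,-2,55],[0,0,0]]
    - [36,[-15,-2,55],[0,0,0]]

```text
time_s: 6.35
tcp_pos: [0.4817, 0.2576, 0.1923]
tcp_rot: [2.332, 2.104, 0.001]
force: [-0.6, 0.3, 0.1]
grip_width: 0.036
finger_force: 0.0
```

Run:
```python
from h import *
plan(.4817,.2573,.10,-5.9)
```

```text
t [ -0.3   0.1 -93.7] w [ 0.0007 -0.0005  0.0002] dist 94 deg 0.1 | tcp [0.4817 0.2576 0.1923] tip 0.0063 F [-0.6  0.3  0.1] grip 36.0 ff 0.0 t 6.3
```

Emit:
play_rows:
  moves:
    - [36,[0,0,-50],[0,0,0]]
    - [36,[0,0,-100],[0,0,0]]
    - [36,[0,0,-150],[0,0,0]]
    - [36,[0,0,-160],[0,0,0]]
    - [36,[0,0,-160],[0,0,0]]
    - [36,[0,0,-160],[0,0,0]]

```text
time_s: 6.95
tcp_pos: [0.481, 0.2576, 0.3511]
tcp_rot: [-2.332, -2.105, 0.001]
force: [-0.1, 0.3, -0.4]
grip_width: 0.0358
finger_force: 0.0
```

Run:
```python
from h import *
W,d,c,i=wrist("w3"); print(c)
# box centre is below camera -y side; print fits over whole-image masks near the box
P=W.reshape(-1,3); m=lambda h,W:(h[...,1]<90)&(abs(W[...,0]-.482)<.07)&(abs(W[...,1]-.257)<.1)&(W[...,2]<.06)
print("box",planefit("w3",(0,0,800,370),m,.04)[:3])
print("rim",planefit("w3",(0,0,800,370),lambda h,W:m(h,W)&(W[...,2]>.03),.04)[:3])
k=lambda h,W:(abs(h[...,0]-115)<15)&(h[...,1]>80)&(abs(W[...,0]-.482)<.04)&(abs(W[...,1]-.257)<.06)&(W[...,2]<.04)
print("eraserblue",planefit("w3",(0,0,800,500),k,.015)[:3])
r=planefit("w3",(0,0,800,500),k,.015)[3]
mm=(abs(W[...,0]-.482)<.011)&(abs(W[...,1]-r[:,1].mean())<.02); print("z",np.percentile(W[mm][:,2],[10,50,90]))
plan(.4072,-.1195,.15,86.3)
```

```text
[0.4884509  0.32876547 0.33168315]
box ((array([0.4831, 0.2695]), array([ 93.1, 128. ]), np.float32(84.18)), np.int64(10667), array([0.4837, 0.2743]))
rim ((array([0.4841, 0.2763]), array([ 92. , 112.4]), np.float32(84.16)), np.int64(1410), array([0.4856, 0.2898]))
eraserblue ((array([0.4808, 0.2605]), array([14.7, 32.1]), np.float32(96.11)), np.int64(253), array([0.4807, 0.261 ]))
z [0.01505864 0.2788725  0.29161364]
t [-382.6  -34.9   15. ] w [-4.0000e-04  2.0000e-03  1.5329e+00] dist 384 deg 87.8 | tcp [0.4811 0.2575 0.3505] tip 0.1645 F [-0.1 -0.4 -0.3] grip 36.3 ff 0.0 t 7.0
```

View pics/w3.png

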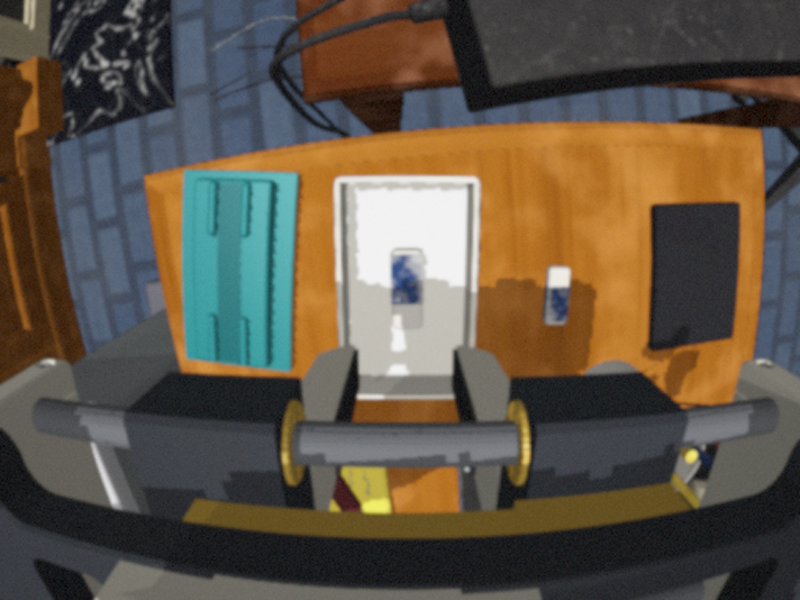

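The eraser lies flat in the middle of the box at (407,290). Next, the tray.

Emit:
play_rows:
  moves:
    - [36,[-383,-35,15],[0,0,1.533]]
    - [36,[-383,-35,15],[0,0,1.533]]
    - [36,[-383,-35,15],[0,0,1.533]]
    - [36,[-383,-35,15],[0,0,1.533]]
    - [36,[-383,-35,15],[0,0,1.533]]
    - [36,[-383,-35,15],[0,0,1.533]]
    - [36,[-383,-35,15],[0,0,1.533]]
    - [36,[-383,-35,15],[0,0,1.533]]

```text
time_s: 7.8
tcp_pos: [0.406, -0.1226, 0.3356]
tcp_rot: [3.114, 0.406, -0.004]
force: [-0.3, 0.5, -0.3]
grip_width: 0.0359
finger_force: 0.0
```

Run:
```python
from h import *
plan(.4072,-.1195,.09,86.3)
```

```text
t [ 2.1 -2.7 59.6] w [0.0009 0.0026 0.3236] dist 60 deg 18.5 | tcp [ 0.406  -0.1226  0.3356] tip 0.1496 F [-0.3  0.5 -0.3] grip 35.9 ff 0.0 t 7.8
```

Emit:
play_rows:
  moves:
    - [36,[2,-2.7,30],[0,0,0.324]]
    - [36,[2,-2.7,60],[0,0,0.324]]
    - [36,[2,-2.7,60],[0,0,0.324]]
    - [36,[2,-2.7,60],[0,0,0.324]]
    - [36,[2,-2.7,60],[0,0,0.324]]
    - [36,[2,-2.7,60],[0,0,0.324]]

```text
time_s: 8.4
tcp_pos: [0.4088, -0.1166, 0.2775]
tcp_rot: [3.14, -0.084, 0.002]
force: [-0.5, -0.4, 0.0]
grip_width: 0.0357
finger_force: 0.0
```

Run:
```python
from h import *
W,d,c,i=wrist("w4"); print(c)
plan(.4072,-.1195,.0115,86.3)
m=lambda h,W:(abs(W[...,0]-.407)<.07)&(abs(W[...,1]+.12)<.1)&(W[...,2]<.035)&(W[...,2]>.017)
r=planefit("w4",(0,0,800,420),m,.026); print(r[:3])
```

```text
[ 0.47931172 -0.11923181  0.25825951]
t [-1.6  3.  80. ] w [-0.0001 -0.0015  0.0109] dist 80 deg 0.6 | tcp [ 0.4089 -0.1166  0.2775] tip 0.0915 F [-0.3 -0.4  0.5] grip 35.9 ff 0.0 t 8.4
((array([ 0.4071, -0.1193]), array([ 92. , 151.1]), np.float32(86.41)), np.int64(3519), array([ 0.4164, -0.1184]))
```

View pics/w4.png

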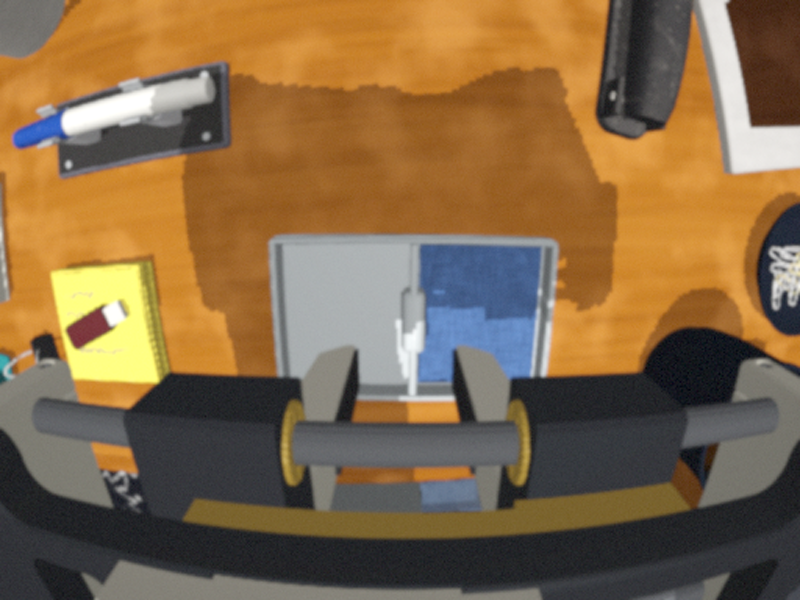

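Emit:
play_rows:
  moves:
    - [36,[-1.5,3,30],[0,0,0.011]]
    - [36,[-1.5,3,60],[0,0,0.011]]
    - [36,[-1.5,3,72],[0,0,0.011]]
    - [36,[-1.5,3,75],[0,0,0.011]]
    - [36,[-1.5,3,75],[0,0,0.011]]
    - [36,[-1.5,3,75],[0,0,0.011]]

```text
time_s: 9.05
tcp_pos: [0.4081, -0.1203, 0.2033]
tcp_rot: [3.138, -0.105, 0.001]
force: [0.4, 1.0, 0.6]
grip_width: 0.0359
finger_force: 0.0
```

Run:
```python
from h import *
plan(.4072,-.1194,.0115,86.35)
```

```text
t [-0.9 -0.9  5.8] w [ 0.002  -0.0004 -0.0031] dist 6 deg 0.2 | tcp [ 0.4081 -0.1203  0.2033] tip 0.0173 F [0.4 1.  0.6] grip 35.9 ff 0.0 t 9.1
```

Emit:
play_rows:
  moves:
    - [36,[-1,-1,5],[0,0,0]]
    - [36,[-1,-1,5.5],[0,0,0]]
    - [5,[-1,-1,5.5],[0,0,0]]
    - [5,[-1,-1,5.5],[0,0,0]]
    - [5,[-1,-1,5.5],[0,0,0]]
    - [5,[-1,-1,5.5],[0,0,0]]
    - [5,[-1,-1,5.5],[0,0,0]]
    - [5,[-1,-1,-10],[0,0,0]]

```text
time_s: 9.85
tcp_pos: [0.4069, -0.1192, 0.2118]
tcp_rot: [-3.139, 0.106, 0.004]
force: [0.4, 0.0, -1.1]
grip_width: 0.0115
finger_force: 30.0
```

Run:
```python
from h import *
plan(.482,.257,.14,84.1)
```

```text
t [  49.2 -380.5 -114.1] w [-0.0006  0.0025  0.0352] dist 400 deg 2.0 | tcp [ 0.4069 -0.1192  0.2118] tip 0.0258 F [ 0.4  0.  -1.1] grip 11.5 ff 30.0 t 9.8
```

Emit:
play_rows:
  moves:
    - [5,[0,0,-50],[0,0,0]]
    - [5,[0,0,-100],[0,0,0]]
    - [5,[10,-40,-114],[0,0,0.035]]
    - [5,[20,-90,-114],[0,0,0.035]]
    - [5,[30,-140,-114],[0,0,0.035]]
    - [5,[40,-190,-114],[0,0,0.035]]
    - [5,[45,-240,-114],[0,0,0.035]]
    - [5,[49,-290,-114],[0,0,0.035]]

```text
time_s: 10.65
tcp_pos: [0.4732, 0.1562, 0.3264]
tcp_rot: [-3.137, 0.16, 0.002]
force: [1.9, 0.5, -1.7]
grip_width: 0.012
finger_force: 30.0
```

Emit:
play_rows:
  moves:
    - [5,[0,-40,0],[0,0,0]]
    - [5,[0,-70,0],[0,0,0]]
    - [5,[0,-85,0],[0,0,0]]
    - [5,[0,-90,0],[0,0,0]]
    - [5,[0,-90,0],[0,0,0]]
    - [5,[0,-90,0],[0,0,0]]

```text
time_s: 11.25
tcp_pos: [0.4824, 0.2417, 0.3267]
tcp_rot: [3.137, -0.164, -0.002]
force: [0.4, 0.3, -2.3]
grip_width: 0.0118
finger_force: 30.0
```

Run:
```python
from h import *
W,d,c,i=wrist("w5")
plan(.482,.257,.0455,84.1)
m=lambda h,W:(abs(W[...,0]-.48)<.1)&(abs(W[...,1]-.25)<.12)&(W[...,2]<.17)&(W[...,2]>.145)
try:
  r=planefit("w5",(0,0,800,420),m,.155); print("tray",r[:3])
  m=lambda h,W:(h[...,1]<90)&(abs(W[...,0]-.482)<.07)&(abs(W[...,1]-.257)<.1)&(W[...,2]<.06)&(W[...,2]>.02)
  r=planefit("w5",(0,0,800,420),m,.04); print("box",r[:3])
except Exception as e: print(e)
```

```text
t [ -2.  -15.2  95.2] w [-0.      0.0013 -0.0018] dist 96 deg 0.1 | tcp [0.4825 0.2416 0.3267] tip 0.1407 F [-0.3  0.2 -1.4] grip 11.5 ff 30.0 t 11.3
tray ((array([0.4975, 0.2414]), array([ 59.3, 148.6]), np.float32(84.04)), np.int64(5992), array([0.5061, 0.2406]))
box ((array([0.5205, 0.2531]), array([ 18.4, 151. ]), np.float32(84.27)), np.int64(1188), array([0.5246, 0.2531]))
```

View pics/w5.png

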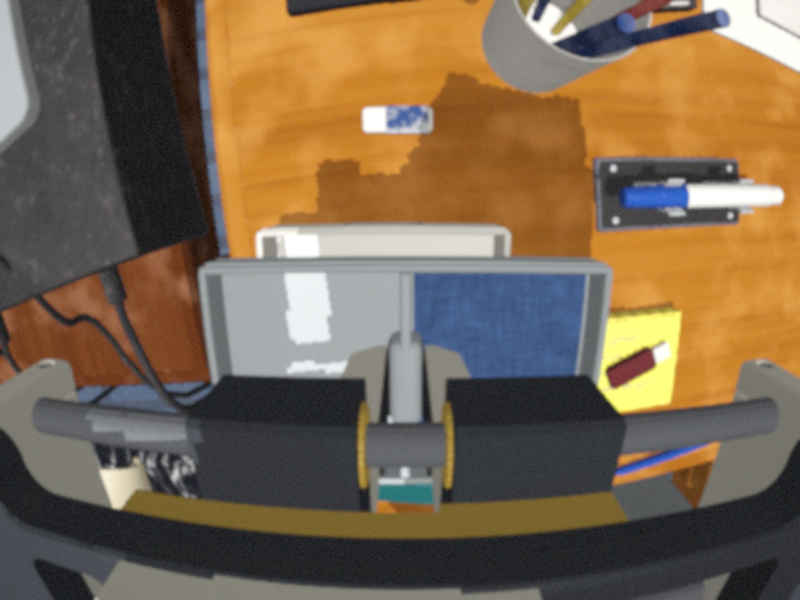

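Emit:
play_rows:
  moves:
    - [5,[-2,-15,10],[0,0,-0.002]]
    - [5,[-2,-15,40],[0,0,-0.002]]
    - [5,[-2,-15,65],[0,0,-0.002]]
    - [5,[-2,-15,80],[0,0,-0.002]]
    - [5,[-2,-15,80],[0,0,-0.002]]
    - [5,[-2,-15,80],[0,0,-0.002]]
    - [5,[-2,-15,80],[0,0,-0.002]]

```text
time_s: 12.0
tcp_pos: [0.4822, 0.2587, 0.2471]
tcp_rot: [-3.137, 0.158, 0.001]
force: [0.1, -0.6, -2.2]
grip_width: 0.012
finger_force: 30.0
```

Run:
```python
from h import *
plan(.482,.2569,.0455,84.1)
```

```text
t [-0.   1.8 15.6] w [-0.0008  0.0004  0.0025] dist 16 deg 0.1 | tcp [0.4822 0.2587 0.2471] tip 0.0611 F [ 0.1 -0.6 -2.2] grip 12.0 ff 30.0 t 12.0
```

Emit:
play_rows:
  moves:
    - [5,[0,1.8,4],[0,0,0.002]]
    - [5,[0,1.8,7],[0,0,0.002]]
    - [5,[0,1.8,10],[0,0,0.002]]
    - [5,[0,1.8,12],[0,0,0.002]]
    - [5,[0,1.8,14],[0,0,0.002]]
    - [5,[0,1.8,15],[0,0,0.002]]
    - [5,[0,1.8,15.5],[0,0,0.002]]
    - [5,[0,1.8,15.5],[0,0,0.002]]

```text
time_s: 12.8
tcp_pos: [0.4823, 0.2563, 0.2334]
tcp_rot: [-3.134, 0.162, -0.001]
force: [-4.2, -1.1, 33.7]
grip_width: 0.0117
finger_force: 30.0
```

Run:
```python
from h import *
plan(.482,.2569,.0455,84.1)
```

```text
t [-0.4 -0.6  1.9] w [-0.0035 -0.0003 -0.0004] dist 2 deg 0.2 | tcp [0.4823 0.2563 0.2334] tip 0.0474 F [-4.2 -1.1 33.7] grip 11.7 ff 30.0 t 12.8
```

Emit:
play_rows:
  moves:
    - [5,[0,0,-1],[0,0,0]]
    - [20,[0,0,-1.5],[0,0,0]]
    - [36,[0,0,-2],[0,0,0]]
    - [36,[0,0,-2],[0,0,0]]
    - [36,[0,0,-40],[0,0,0]]
    - [36,[0,0,-90],[0,0,0]]
    - [36,[0,0,-140],[0,0,0]]
    - [36,[0,0,-140],[0,0,0]]

```text
time_s: 13.6
tcp_pos: [0.4832, 0.2565, 0.3758]
tcp_rot: [-3.133, 0.161, -0.007]
force: [-0.0, 0.1, -0.4]
grip_width: 0.0361
finger_force: 0.0
```

Run:
```python
from h import *
W,d,c,i=wrist("w6")
plan(.482,.257,.0455,84.1)
N=lambda W:(abs(W[...,0]-.48)<.07)&(abs(W[...,1]-.257)<.1)
r=planefit("w6",(0,0,800,420),lambda h,W:N(W)&(W[...,2]<.08)&(W[...,2]>.049),.060); print("trayrim",r[:3])
r=planefit("w6",(0,0,800,420),lambda h,W:N(W)&(abs(h[...,0]-112)<12)&(h[...,1]>130),.043); print("felt",r[:3],r[3].max(0))
# plane fit of tray walls/floor
n=np.load("w6.npz"); 
for lab,lo,hi in (("rim",.052,.07),("floor",.034,.05)):
    P=W[:240].reshape(-1,3); P=P[(abs(P[:,0]-.482)<.044)&(abs(P[:,1]-.257)<.074)&(P[:,2]>lo)&(P[:,2]<hi)]
    A=np.c_[P[:,:2]-[.482,.257],np.ones(len(P))]; print(lab,len(P),np.round(np.linalg.lstsq(A,P[:,2],rcond=None)[0],4))
```

```text
t [ -0.6   0.5 141.8] w [-0.0032 -0.002   0.0015] dist 142 deg 0.2 | tcp [0.4823 0.257  0.3733] tip 0.1873 F [-0.2  0.7 -0.1] grip 36.0 ff 0.0 t 13.7
trayrim ((array([0.4812, 0.2585]), array([ 91.9, 151.4]), np.float32(83.8)), np.int64(2565), array([0.4843, 0.2587]))
felt ((array([0.4758, 0.2217]), array([63.7, 77.8]), np.float32(174.42)), np.int64(3127), array([0.4786, 0.2194])) [0.51733216 0.25609044 0.043     ]
rim 1521 [ 0.0115 -0.0009  0.0593]
floor 9238 [-0.0112 -0.0046  0.0441]
```

View pics/w6.png

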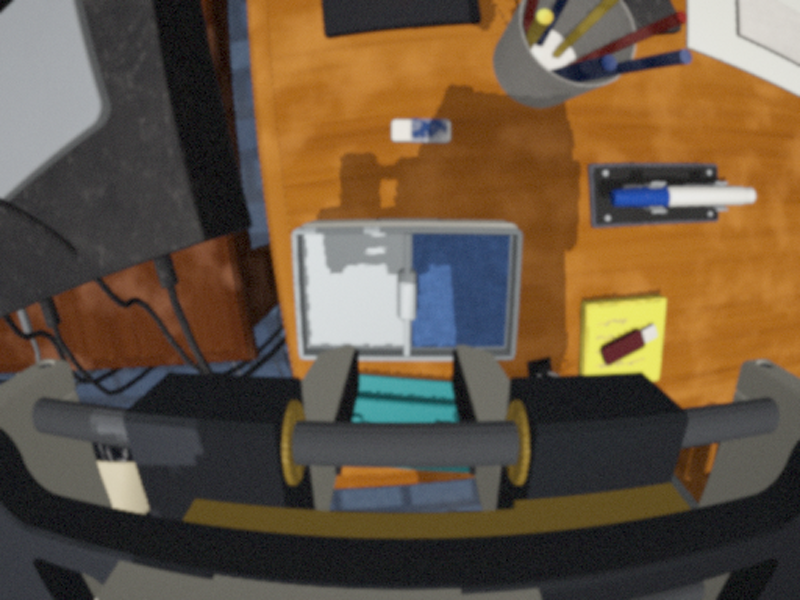

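```bash
sed -i 's/for a in (closedeg,closedeg+180):/for a in ((closedeg,closedeg+180) if flip is None else (closedeg,)):/' h.py
python3 - <<'E'
from h import *
for n,b in (("w1",(340,350,400,425)),("w4",(55,290,125,360)),("w6",(590,315,660,375)),):
    print(n, planefit(n,b,lambda h,W:(h[...,2]<110),.026)[:3])
for n,b in (("w4",(55,290,140,360)),("w6",(590,315,665,375)),):
    print(n,"pink+", planefit(n,b,lambda h,W:(h[...,1]<100)|(h[...,2]<110),.026)[:3])
plan(.4116,.0883,.10,18.7,1)
E
```

```text
w1 ((array([0.4116, 0.0882]), array([17. , 40.7]), np.float32(108.69)), np.int64(368), array([0.4116, 0.0883]))
w4 ((array([0.3951, 0.1196]), array([3. , 9.5]), np.float32(159.84)), np.int64(16), array([0.3945, 0.1205]))
w6 ((array([0.4135, 0.0887]), array([16.6, 36.7]), np.float32(108.92)), np.int64(303), array([0.4135, 0.0889]))
w4 pink+ ((array([0.4203, 0.0602]), array([14.4, 18.4]), np.float32(110.62)), np.int64(212), array([0.4202, 0.0602]))
w6 pink+ ((array([0.4161, 0.0811]), array([16.8, 52.9]), np.float32(108.62)), np.int64(413), array([0.4155, 0.0821]))
t [-53.4 175.3  86.6] w [-1.0000e-04 -4.5000e-03 -1.9987e+00] dist 203 deg 114.5 | tcp [0.4823 0.257  0.3733] tip 0.1873 F [-0.2  0.7 -0.1] grip 36.0 ff 0.0 t 13.7
```

Emit:
play_rows:
  moves:
    - [36,[-54,175,60],[0,0,-2]]
    - [36,[-54,175,60],[0,0,-2]]
    - [36,[-54,175,60],[0,0,-2]]
    - [36,[-54,175,60],[0,0,-2]]
    - [36,[-54,175,60],[0,0,-2]]
    - [36,[-54,175,60],[0,0,-2]]
    - [36,[-54,175,60],[0,0,-2]]
    - [36,[-54,175,60],[0,0,-2]]

```text
time_s: 14.45
tcp_pos: [0.4097, 0.0881, 0.3101]
tcp_rot: [-2.674, -1.646, 0.004]
force: [0.6, -0.7, -0.2]
grip_width: 0.0362
finger_force: 0.0
```

Run:
```python
from h import *
plan(.412,.0884,.08,18.7,1)
```

```text
t [ 1.4  2.1 44.1] w [-3.400e-03  4.000e-04 -7.934e-01] dist 44 deg 45.5 | tcp [0.4097 0.0881 0.3101] tip 0.1241 F [ 0.6 -0.7 -0.2] grip 36.2 ff 0.0 t 14.4
```

Emit:
play_rows:
  moves:
    - [36,[1,2,30],[0,0,-0.793]]
    - [36,[1,2,44],[0,0,-0.793]]
    - [36,[1,2,44],[0,0,-0.793]]
    - [36,[1,2,44],[0,0,-0.793]]
    - [36,[1,2,44],[0,0,-0.793]]
    - [36,[1,2,44],[0,0,-0.793]]
    - [36,[1,2,44],[0,0,-0.793]]
    - [36,[1,2,44],[0,0,-0.793]]

```text
time_s: 15.25
tcp_pos: [0.4122, 0.0882, 0.2668]
tcp_rot: [-1.842, -2.542, 0.001]
force: [-0.5, 0.2, 0.0]
grip_width: 0.0362
finger_force: 0.0
```

Run:
```python
from h import *
W,d,c,i=wrist("w7")
plan(.412,.0884,.0205,18.7,1)
N=lambda W:(np.hypot(W[...,0]-.412,W[...,1]-.083)<.045)&(W[...,2]<.04)
try:
  for lab,f in (("red",lambda h,W:N(W)&(h[...,2]<110)),("all",lambda h,W:N(W)&((h[...,1]<100)|(h[...,2]<110)))): print(lab,planefit("w7",(0,0,800,400),f,.026)[:3])
except Exception as e: print(e)
```

```text
t [ 0.2 -0.1 60.3] w [-0.0015 -0.0008 -0.0091] dist 60 deg 0.5 | tcp [0.4123 0.0882 0.2668] tip 0.0808 F [ 0.2 -0.8  0.2] grip 36.1 ff 0.0 t 15.3
red ((array([0.4107, 0.0868]), array([16.2, 38.9]), np.float32(110.25)), np.int64(742), array([0.4114, 0.0842]))
all ((array([0.413 , 0.0804]), array([16.2, 52.5]), np.float32(110.25)), np.int64(990), array([0.4135, 0.0787]))
```

Emit:
play_rows:
  moves:
    - [36,[-1,-1,30],[0,0,-0.018]]
    - [36,[-1,-1,45],[0,0,-0.018]]
    - [36,[-1,-1,54],[0,0,-0.018]]
    - [36,[-1,-1,57],[0,0,-0.018]]
    - [36,[-1,-1,58],[0,0,-0.018]]
    - [36,[-1,-1,59],[0,0,-0.018]]
    - [36,[-1,-1,59],[0,0,-0.018]]

```text
time_s: 16.0
tcp_pos: [0.4116, 0.0872, 0.2078]
tcp_rot: [-1.817, -2.561, 0.002]
force: [-0.5, 0.8, 0.6]
grip_width: 0.0361
finger_force: 0.0
```

Run:
```python
from h import *
plan(.4115,.087,.0205,19.3,1)
```

```text
t [-0.2 -0.2  1.3] w [-0.0015 -0.0002 -0.0003] dist 1 deg 0.1 | tcp [0.4116 0.0872 0.2078] tip 0.0218 F [-0.5  0.8  0.6] grip 36.1 ff 0.0 t 16.0
```

Emit:
play_rows:
  moves:
    - [36,[0,0,1.2],[0,0,0]]
    - [10,[0,0,1.2],[0,0,0]]
    - [10,[0,0,1.2],[0,0,0]]
    - [10,[0,0,1.2],[0,0,0]]
    - [10,[0,0,1.2],[0,0,0]]
    - [10,[0,0,1.2],[0,0,0]]
    - [10,[0,0,-30],[0,0,0]]
    - [10,[0,0,-80],[0,0,0]]

```text
time_s: 16.8
tcp_pos: [0.4122, 0.0866, 0.2792]
tcp_rot: [-1.815, -2.56, 0.004]
force: [0.9, 0.3, -0.7]
grip_width: 0.0172
finger_force: 30.0
```

Run:
```python
from h import *
a=np.radians(84.1); u=np.array([np.cos(a),np.sin(a)])
p=np.array([.482,.2571])-.037*u+.004*u; print(p)
plan(*p,.10,-5.9,1)
```

```text
[0.47860785 0.22427481]
t [108.  108.2  -7.1] w [-0.0041 -0.0006  0.4401] dist 153 deg 25.2 | tcp [0.4122 0.0866 0.2792] tip 0.0932 F [ 0.9  0.3 -0.7] grip 17.2 ff 30.0 t 16.8
```

Emit:
play_rows:
  moves:
    - [10,[30,30,-30],[0,0,0.44]]
    - [10,[108,108,-30],[0,0,0.44]]
    - [10,[108,108,-30],[0,0,0.44]]
    - [10,[108,108,-30],[0,0,0.44]]
    - [10,[108,108,-10],[0,0,0.44]]
    - [10,[108,108,-7],[0,0,0.44]]
    - [10,[108,108,-7],[0,0,0.44]]
    - [10,[108,108,-7],[0,0,0.44]]

```text
time_s: 17.6
tcp_pos: [0.4784, 0.2242, 0.2868]
tcp_rot: [-2.332, -2.104, -0.0]
force: [0.8, 0.1, -0.1]
grip_width: 0.0166
finger_force: 30.0
```

Run:
```python
from h import *
W,d,c,i=wrist("w8")
plan(.4786,.2243,.0465,-5.9,1)
N=lambda W:(abs(W[...,0]-.48)<.07)&(abs(W[...,1]-.257)<.1)
print(planefit("w8",(0,0,800,420),lambda h,W:N(W)&(W[...,2]<.08)&(W[...,2]>.052),.060)[:3])
```

```text
t [ 0.   0.1 54.5] w [ 0.0002 -0.0008  0.0005] dist 54 deg 0.1 | tcp [0.4785 0.2243 0.287 ] tip 0.101 F [0.4 0.4 0.1] grip 17.0 ff 30.0 t 17.6
((array([0.4815, 0.2684]), array([ 91.4, 131.8]), np.float32(84.15)), np.int64(4582), array([0.4828, 0.2787]))
```

View pics/w8.png

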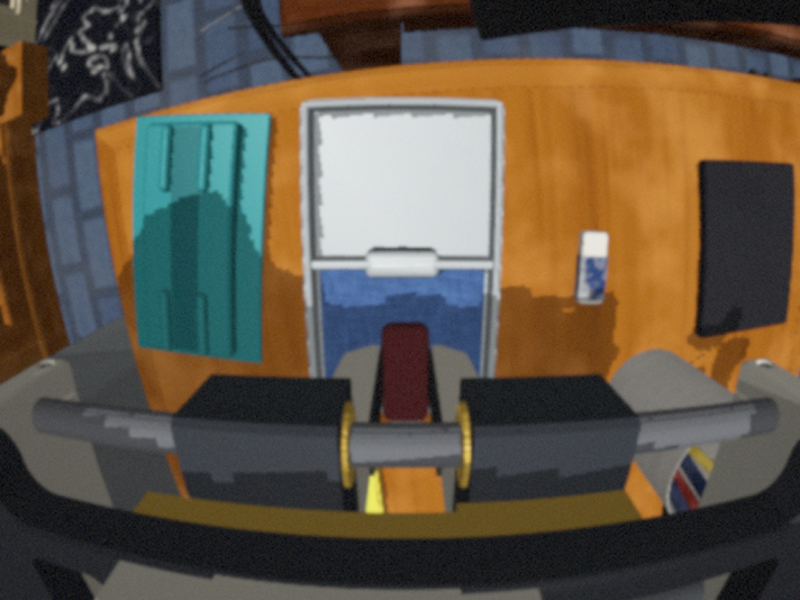

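Emit:
play_rows:
  moves:
    - [10,[0,0,25],[0,0,0]]
    - [10,[0,0,40],[0,0,0]]
    - [10,[0,0,48],[0,0,0]]
    - [10,[0,0,52],[0,0,0]]
    - [10,[0,0,54],[0,0,0]]
    - [10,[0,0,54.5],[0,0,0]]
    - [10,[0,0,54.5],[0,0,0]]

```text
time_s: 18.35
tcp_pos: [0.4786, 0.2248, 0.2325]
tcp_rot: [-2.331, -2.106, -0.002]
force: [0.1, -1.3, 2.8]
grip_width: 0.0172
finger_force: 30.0
```

Run:
```python
from h import *
plan(.4786,.2243,.0465,-5.9,1)
```

```text
t [-0.5  0.1 -0. ] w [ 0.0007 -0.0009  0.0016] dist 1 deg 0.1 | tcp [0.4786 0.2248 0.2325] tip 0.0465 F [ 0.1 -1.3  2.8] grip 17.2 ff 30.0 t 18.4
```

Light contact at the felt. I'll release and lift.

Emit:
play_rows:
  moves:
    - [28,[0,0,0],[0,0,0]]
    - [28,[0,0,0],[0,0,0]]
    - [28,[0,0,-5],[0,0,0]]
    - [28,[0,0,-50],[0,0,0]]
    - [28,[0,0,-100],[0,0,0]]
    - [28,[0,-20,-140],[0,0,0]]
    - [93,[-50,-20,-140],[0,0,0]]
    - [93,[-50,-20,-140],[0,0,0]]

```text
time_s: 19.15
tcp_pos: [0.4518, 0.1745, 0.3735]
tcp_rot: [-2.332, -2.105, -0.003]
force: [0.6, 0.3, -0.7]
grip_width: 0.0399
finger_force: 0.0
```

Run:
```python
from h import *
W,d,c,i=wrist("w9")
N=lambda W:(abs(W[...,0]-.48)<.07)&(abs(W[...,1]-.257)<.1)
print("tray",planefit("w9",(0,0,800,420),lambda h,W:N(W)&(W[...,2]<.08)&(W[...,2]>.052),.060)[:3])
print("lidtop",planefit("w9",(0,0,400,420),lambda h,W:(abs(h[...,0]-88)<12)&(h[...,1]>90)&(W[...,2]>.016)&(W[...,2]<.05),.022)[:3])
print("lidall",planefit("w9",(0,0,400,420),lambda h,W:(abs(h[...,0]-88)<12)&(h[...,1]>90)&(W[...,2]<.05),.009)[:3])
plan(.3575,.2797,.08,-11,1)
```

```text
tray ((array([0.4804, 0.2585]), array([ 92. , 151.5]), np.float32(84.14)), np.int64(2849), array([0.4809, 0.2594]))
lidtop ((array([0.3576, 0.2793]), array([ 61.2, 137.4]), np.float32(78.93)), np.int64(5759), array([0.3582, 0.279 ]))
lidall ((array([0.3569, 0.2807]), array([ 88.2, 150.2]), np.float32(79.0)), np.int64(8373), array([0.3581, 0.2794]))
t [  93.3 -105.2  107.1] w [ 0.0004 -0.0019  0.0893] dist 177 deg 5.1 | tcp [0.4526 0.1759 0.3729] tip 0.1869 F [-0.2 -0.7 -0.5] grip 43.3 ff 0.0 t 19.2
```

View pics/w9.png

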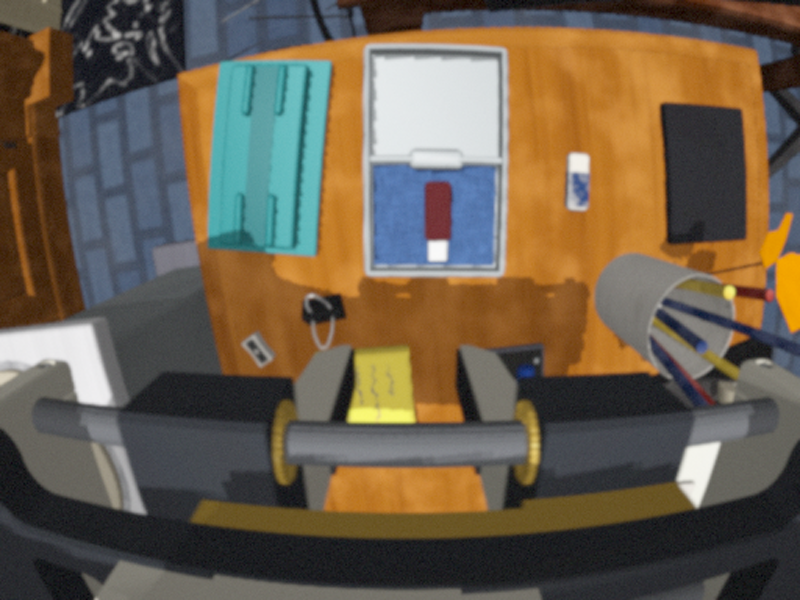

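Emit:
play_rows:
  moves:
    - [93,[93,-105,60],[0,0,0.09]]
    - [93,[93,-105,60],[0,0,0.09]]
    - [93,[93,-105,107],[0,0,0.09]]
    - [93,[93,-105,107],[0,0,0.09]]
    - [93,[93,-105,107],[0,0,0.09]]
    - [93,[93,-105,107],[0,0,0.09]]
    - [93,[93,-105,107],[0,0,0.09]]
    - [93,[93,-105,107],[0,0,0.09]]

```text
time_s: 20.0
tcp_pos: [0.3595, 0.2798, 0.2659]
tcp_rot: [2.425, 1.997, 0.004]
force: [0.2, -0.4, -0.9]
grip_width: 0.0933
finger_force: 0.0
```

Run:
```python
from h import *
plan(.3575,.2797,.0125,-11.05,1)
```

```text
t [-0.6 -2.  67.4] w [ 0.0016 -0.0017 -0.0001] dist 67 deg 0.1 | tcp [0.3595 0.2798 0.2659] tip 0.0799 F [ 0.2 -0.4 -0.9] grip 93.3 ff 0.0 t 20.0
```

Emit:
play_rows:
  moves:
    - [93,[-0.5,-2,30],[0,0,0]]
    - [93,[-0.5,-2,55],[0,0,0]]
    - [93,[-0.5,-2,63],[0,0,0]]
    - [93,[-0.5,-2,66],[0,0,0]]
    - [93,[-0.5,-2,67],[0,0,0]]
    - [93,[-0.5,-2,67],[0,0,0]]

```text
time_s: 20.6
tcp_pos: [0.3567, 0.2802, 0.1984]
tcp_rot: [2.424, 1.999, 0.002]
force: [0.5, 0.2, 0.0]
grip_width: 0.0928
finger_force: 0.0
```

Run:
```python
from h import *
plan(.3575,.2797,.012,-11.05,1)
```

```text
t [-0.4  0.9  0.4] w [ 0.0009 -0.0008  0.0013] dist 1 deg 0.1 | tcp [0.3567 0.2802 0.1984] tip 0.0124 F [0.5 0.2 0. ] grip 92.8 ff 0.0 t 20.6
```

Emit:
play_rows:
  moves:
    - [50,[0,0.5,0],[0,0,0]]
    - [50,[0,0.5,0],[0,0,0]]
    - [50,[0,0.5,0],[0,0,0]]
    - [50,[0,0.5,0],[0,0,0]]
    - [50,[0,0.5,0],[0,0,0]]
    - [50,[0,0.5,-10],[0,0,0]]
    - [50,[0,0.5,-50],[0,0,0]]
    - [50,[0,0.5,-95],[0,0,0]]

```text
time_s: 21.4
tcp_pos: [0.3565, 0.2797, 0.2932]
tcp_rot: [2.424, 1.998, -0.006]
force: [0.8, 1.8, -1.3]
grip_width: 0.0598
finger_force: 30.0
```

Run:
```python
from h import *
plan(.4808,.2582,.10,-5.9,1)
```

```text
t [  2.6 126.1   6.9] w [-0.0024  0.0027 -0.0889] dist 126 deg 5.1 | tcp [0.3565 0.2797 0.2932] tip 0.1072 F [ 0.8  1.8 -1.3] grip 59.8 ff 30.0 t 21.4
```

Emit:
play_rows:
  moves:
    - [50,[3,126.8,5],[0,0,-0.089]]
    - [50,[3,126.8,5],[0,0,-0.089]]
    - [50,[3,126.8,5],[0,0,-0.089]]
    - [50,[3,126.8,7],[0,0,-0.089]]
    - [50,[3,126.8,7],[0,0,-0.089]]
    - [50,[3,126.8,7],[0,0,-0.089]]
    - [50,[3,126.8,7],[0,0,-0.089]]

```text
time_s: 22.1
tcp_pos: [0.4808, 0.2593, 0.2857]
tcp_rot: [-2.33, -2.105, 0.001]
force: [0.2, -0.6, -0.5]
grip_width: 0.0596
finger_force: 30.0
```

Run:
```python
from h import *
W,d,c,i=wrist("w10")
N=lambda W:(abs(W[...,0]-.48)<.07)&(abs(W[...,1]-.257)<.1)
print("lid",planefit("w10",(0,0,800,420),lambda h,W:N(W)&(abs(h[...,0]-88)<12)&(h[...,1]>90)&(W[...,2]>.08),.098)[:3])
print("tray",planefit("w10",(0,0,800,420),lambda h,W:N(W)&(W[...,2]<.07)&(W[...,2]>.05),.060)[:3])
plan(.4815,.2585,.066,-5.9,1)
```

```text
lid ((array([0.4834, 0.2845]), array([88.2, 96.3]), np.float32(84.28)), np.int64(21018), array([0.4839, 0.2902]))
tray ((array([0.452 , 0.3376]), array([ 0. , 10.6]), np.float32(172.41)), np.int64(16), array([0.452 , 0.3376]))
t [-0.8  0.6 33.8] w [-0.001  -0.0004  0.0017] dist 34 deg 0.1 | tcp [0.481  0.2593 0.2858] tip 0.0998 F [-0.6  0.3 -1.7] grip 59.7 ff 30.0 t 22.1
```

View pics/w10.png

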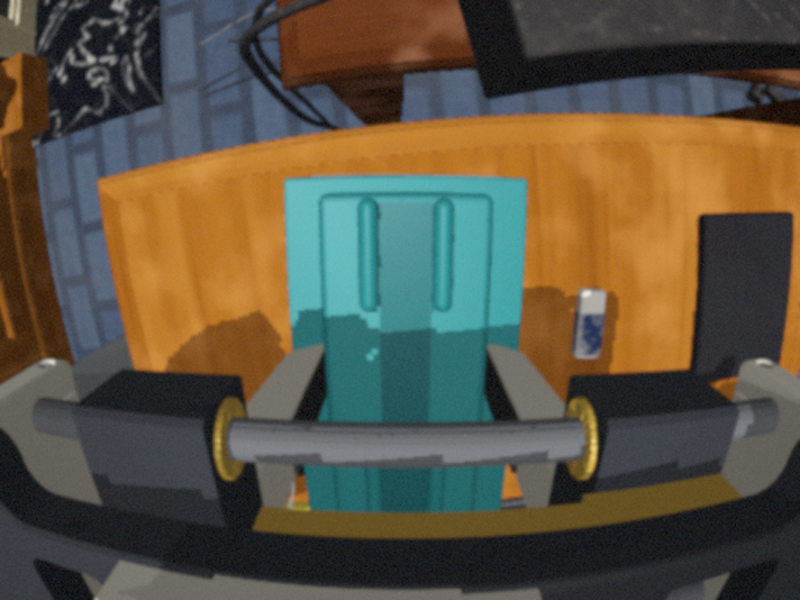

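Emit:
play_rows:
  moves:
    - [50,[0,0,15],[0,0,0]]
    - [50,[0,0,22],[0,0,0]]
    - [50,[0,0,26],[0,0,0]]
    - [50,[0,0,28],[0,0,0]]
    - [50,[0,0,30],[0,0,0]]
    - [50,[0,0,32],[0,0,0]]
    - [50,[0,0,33],[0,0,0]]
    - [50,[0,0,33],[0,0,0]]

```text
time_s: 22.95
tcp_pos: [0.4819, 0.2592, 0.2529]
tcp_rot: [-2.332, -2.105, -0.001]
force: [-0.1, -1.0, -1.7]
grip_width: 0.0597
finger_force: 30.0
```

Run:
```python
from h import *
plan(.4815,.2585,.066,-5.9,1)
```

```text
t [-0.7 -0.3  0.9] w [ 0.     -0.0005  0.001 ] dist 1 deg 0.1 | tcp [0.4819 0.2592 0.2529] tip 0.0669 F [-0.1 -1.  -1.7] grip 59.7 ff 30.0 t 22.9
```

No contact yet, so the feet are inside freely. Down another 1–2 mm, then release.

Emit:
play_rows:
  moves:
    - [50,[0,0,1],[0,0,0]]
    - [50,[0,0,1.7],[0,0,0]]
    - [50,[0,0,1.7],[0,0,0]]

```text
time_s: 23.25
tcp_pos: [0.4819, 0.259, 0.2521]
tcp_rot: [-2.331, -2.105, -0.002]
force: [-2.0, -1.5, 12.0]
grip_width: 0.0592
finger_force: 30.0
```

Emit:
play_rows:
  moves:
    - [93,[0,0,0],[0,0,0]]
    - [93,[0,0,0],[0,0,0]]
    - [93,[0,0,0],[0,0,0]]
    - [93,[0,0,-20],[0,0,0]]
    - [93,[0,0,-60],[0,0,0]]
    - [93,[-50,0,-100],[0,0,0]]
    - [93,[-100,0,-130],[0,0,0]]
    - [93,[-100,0,-130],[0,0,0]]

```text
time_s: 24.05
tcp_pos: [0.4714, 0.1562, 0.3832]
tcp_rot: [2.335, 2.101, 0.003]
force: [0.7, 0.6, 0.0]
grip_width: 0.0931
finger_force: 0.0
```

Run:
```python
from h import *
W,d,c,i=wrist("w11")
N=lambda W:(abs(W[...,0]-.48)<.07)&(abs(W[...,1]-.257)<.1)
T=lambda h:(abs(h[...,0]-88)<12)&(h[...,1]>90)
print("lidtop",planefit("w11",(0,0,800,420),lambda h,W:N(W)&T(h)&(W[...,2]>.070),.076)[:3])
print("lidall",planefit("w11",(0,0,800,420),lambda h,W:N(W)&T(h),.064)[:3])
n=np.load("w11.npz"); h=cv2.cvtColor(n["px"],cv2.COLOR_RGB2HSV).astype(int)
m=T(h)&N(W); m[260:]=0; P=W[m]
for lab,lo,hi in (("plate",.055,.069),("mid",.072,.0785)):
    Q=P[(P[:,2]>lo)&(P[:,2]<hi)]; A=np.c_[Q[:,:2]-[.482,.257],np.ones(len(Q))]; print(lab,len(Q),np.round(np.linalg.lstsq(A,Q[:,2],rcond=None)[0],4))
plan(.535,.0375,.1,0)
```

```text
lidtop ((array([0.4814, 0.2581]), array([ 60.7, 136.6]), np.float32(83.92)), np.int64(8474), array([0.4817, 0.2568]))
lidall ((array([0.4819, 0.2573]), array([ 88.7, 146.5]), np.float32(84.08)), np.int64(12394), array([0.4818, 0.2559]))
plate 3900 [0.0007 0.0013 0.0647]
mid 7267 [0.0009 0.0019 0.0767]
t [-109.8   75.4   98. ] w [ 0.0026 -0.0018 -0.1073] dist 165 deg 6.2 | tcp [0.4715 0.1546 0.3841] tip 0.1981 F [-0.7 -2.2  1.6] grip 93.1 ff 0.0 t 24.1
```

View pics/w11.png

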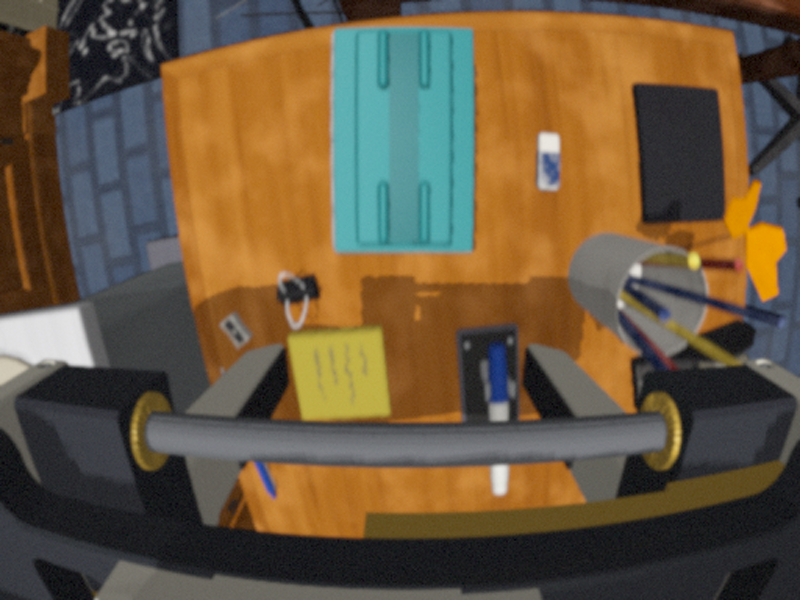

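Lid seated level at (403,140), top at 0.0767 m as expected. Next, a view of the marker.

Emit:
play_rows:
  moves:
    - [60,[-210,75,20],[0,0,-0.107]]
    - [60,[-210,75,30],[0,0,-0.107]]
    - [60,[-210,75,30],[0,0,-0.107]]
    - [60,[-210,75,30],[0,0,-0.107]]
    - [60,[-210,75,30],[0,0,-0.107]]
    - [60,[-210,75,30],[0,0,-0.107]]
    - [60,[-210,75,30],[0,0,-0.107]]
    - [60,[-210,75,30],[0,0,-0.107]]

```text
time_s: 24.9
tcp_pos: [0.5249, -0.0554, 0.3506]
tcp_rot: [-2.213, -2.228, -0.0]
force: [-0.1, 0.0, -0.2]
grip_width: 0.0601
finger_force: 0.0
```

Run:
```python
from h import *
W,d,c,i=wrist("w12")
N=lambda W:(abs(W[...,0]-.535)<.04)&(abs(W[...,1]-.037)<.09)
r=planefit("w12",(0,0,800,420),lambda h,W:N(W)&(W[...,2]>.035)&((h[...,1]<60)&(h[...,2]>120)|(abs(h[...,0]-115)<12)&(h[...,1]>150)),.047); print("marker",r[:3])
m=(abs(W[...,0]-.535)<.012)&(abs(W[...,1]-.037)<.07)&(W[...,2]>.03); print(np.percentile(W[m][:,2],[50,95]))
r2=planefit("w12",(0,0,800,420),lambda h,W:N(W)&(h[...,2]<90)&(W[...,2]<.02),.008); print("plate",r2[:3])
Q=W[:240].reshape(-1,3); Q=Q[(Q[:,2]>.08)&(Q[:,0]>.52)&(Q[:,2]<.25)&(Q[:,1]<.3)&(Q[:,1]>-.1)]; print("tall",Q.min(0),Q.max(0),len(Q))
plan(.535,.0375,.09,0)
```

```text
marker ((array([0.5345, 0.0383]), array([ 22. , 134.3]), np.float32(89.68)), np.int64(2132), array([0.5343, 0.0363]))
[0.28517408 0.33130968]
plate ((array([0.5176, 0.0414]), array([ 17.4, 126.5]), np.float32(89.35)), np.int64(1459), array([0.5179, 0.0407]))
tall [ 0.55481088 -0.05516113  0.08003033] [0.67604699 0.13827701 0.2496303 ] 2027
t [92.6 10.8 74.8] w [-0.0006 -0.001   0.0073] dist 120 deg 0.4 | tcp [ 0.5249 -0.0553  0.3508] tip 0.1648 F [-0.4 -0.2 -0.2] grip 60.3 ff 0.0 t 24.9
```

View pics/w12.png

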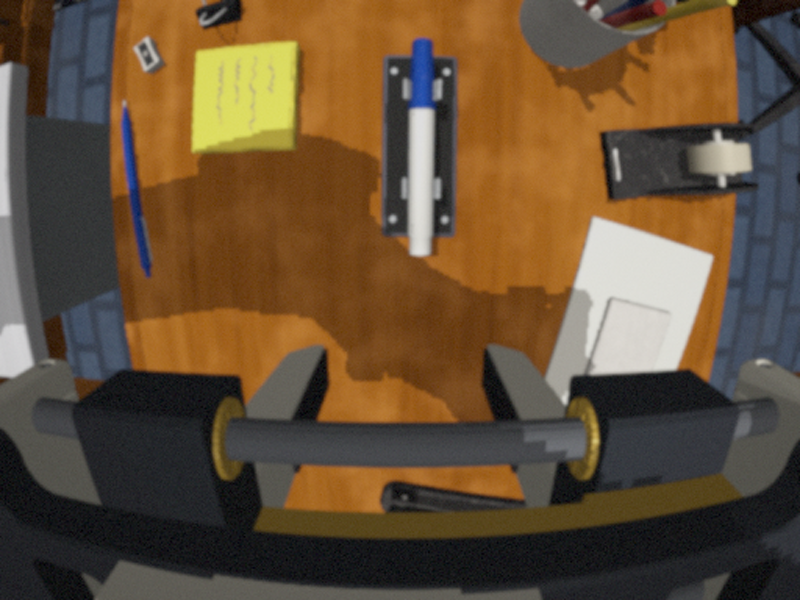

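Run:
```python
from h import *
W=np.load("w12.npz")["W"]; Q=W[0:50,330:475].reshape(-1,3); Q=Q[Q[:,2]>.03]
for a,b in ((.03,.09),(.09,.12),(.12,.15),(.15,.3)):
    q=Q[(Q[:,2]>a)&(Q[:,2]<b)]; print(a,b,len(q), q[:,:2].min(0) if len(q) else "", q[:,:2].max(0) if len(q) else "")
W=np.load("w11.npz")["W"]; Q=W[140:250,360:520].reshape(-1,3); Q=Q[(Q[:,2]>.03)&(Q[:,2]<.2)]
for a,b in ((.03,.09),(.09,.12),(.12,.15),(.15,.3)):
    q=Q[(Q[:,2]>a)&(Q[:,2]<b)&(Q[:,0]>.58)]; print(a,b,len(q), q[:,:2].min(0) if len(q) else "", q[:,:2].max(0) if len(q) else "")
```

```text
0.03 0.09 1547 [0.60420257 0.10433985] [0.67587501 0.15658088]
0.09 0.12 636 [0.60832313 0.10289382] [0.67604699 0.13646993]
0.12 0.15 412 [0.62965211 0.09822267] [0.66737109 0.11870402]
0.15 0.3 156 [0.63095956 0.09810197] [0.67161868 0.1130973 ]
0.03 0.09 3123 [0.60320606 0.05382299] [0.79193594 0.17816843]
0.09 0.12 1444 [0.60261586 0.10552414] [0.67707696 0.18567244]
0.12 0.15 1658 [0.60164202 0.10678243] [0.71199804 0.19900917]
0.15 0.3 861 [0.59915049 0.11271745] [0.69715998 0.20065995]
```

Emit:
play_rows:
  moves:
    - [40,[95,10.5,20],[0,0,0.007]]
    - [40,[95,10.5,60],[0,0,0.007]]
    - [40,[95,10.5,90],[0,0,0.007]]
    - [40,[95,10.5,100],[0,0,0.007]]
    - [40,[95,10.5,100],[0,0,0.007]]
    - [40,[95,10.5,100],[0,0,0.007]]
    - [40,[95,10.5,100],[0,0,0.007]]

```text
time_s: 25.65
tcp_pos: [0.5353, 0.0371, 0.2528]
tcp_rot: [2.224, 2.217, 0.003]
force: [0.3, -0.2, -1.1]
grip_width: 0.0402
finger_force: 0.0
```

Run:
```python
from h import *
plan(.5348,.0395,.039,-0.5)
```

```text
t [ 2.4 -0.6 27.8] w [ 0.0025 -0.0005  0.0052] dist 28 deg 0.3 | tcp [0.5353 0.0371 0.2528] tip 0.0668 F [ 0.3 -0.2 -1.1] grip 40.2 ff 0.0 t 25.6
```

Emit:
play_rows:
  moves:
    - [40,[2,-0.6,20],[0,0,0.005]]
    - [40,[2,-0.6,26],[0,0,0.005]]
    - [40,[2,-0.6,27.5],[0,0,0.005]]
    - [40,[2,-0.6,27.5],[0,0,0.005]]
    - [10,[2,-0.6,27.5],[0,0,0.005]]
    - [10,[2,-0.6,27.5],[0,0,0.005]]
    - [10,[2,-0.6,27.5],[0,0,0.005]]
    - [10,[2,-0.6,27.5],[0,0,0.005]]

```text
time_s: 26.45
tcp_pos: [0.5342, 0.0402, 0.2238]
tcp_rot: [-2.229, -2.214, -0.001]
force: [-1.6, -0.0, 4.3]
grip_width: 0.0148
finger_force: 30.0
```

Run:
```python
from h import *
plan(.5348,.0395,.039,-0.5)
```

```text
t [-0.7  0.6 -1.2] w [-0.0001 -0.0006  0.002 ] dist 2 deg 0.1 | tcp [0.5342 0.0402 0.2238] tip 0.0378 F [-1.6 -0.   4.3] grip 14.8 ff 30.0 t 26.4
```

Emit:
play_rows:
  moves:
    - [10,[0,0,-3],[0,0,0]]
    - [10,[0,0,-6],[0,0,0]]
    - [10,[0,0,-10],[0,0,0]]
    - [10,[0,0,-15],[0,0,0]]
    - [10,[0,0,-25],[0,0,0]]
    - [10,[0,0,-50],[0,0,0]]
    - [10,[0,0,-90],[0,0,0]]
    - [10,[0,0,-90],[0,0,0]]

```text
time_s: 27.25
tcp_pos: [0.5354, 0.0396, 0.3179]
tcp_rot: [2.227, 2.211, 0.008]
force: [0.2, 0.2, 0.3]
grip_width: 0.0144
finger_force: 30.0
```

Run:
```python
from h import *
W,d,c,i=wrist("w13")
plan(.4815,.259,.13,-6)
N=lambda W:(abs(W[...,0]-.535)<.05)&(abs(W[...,1]-.037)<.12)&(W[...,2]>.1)&(W[...,2]<.16)
f=lambda h,W:N(W)&((h[...,1]<60)&(h[...,2]>150)|(abs(h[...,0]-115)<12)&(h[...,1]>150))
z=.1345
print("marker",planefit("w13",(300,0,500,395),f,z)[:3])
```

```text
t [ 2.185e+02 -5.490e+01  2.000e-01] w [ 0.0046 -0.0016  0.0981] dist 225 deg 5.6 | tcp [0.535  0.0402 0.3161] tip 0.1301 F [-0.5  0.1 -1.2] grip 14.8 ff 30.0 t 27.3
marker ((array([0.5371, 0.0815]), array([16.2, 48.8]), np.float32(89.55)), np.int64(2174), array([0.5372, 0.0809]))
```

View pics/w13.png

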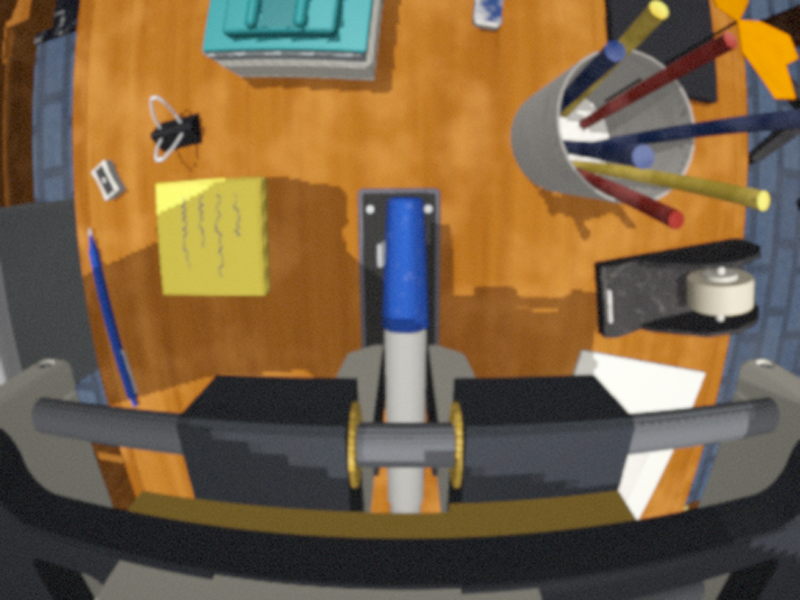

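Emit:
play_rows:
  moves:
    - [10,[10,-45,-5],[0,0,0.05]]
    - [10,[50,-55,-5],[0,0,0.098]]
    - [10,[100,-54,-5],[0,0,0.098]]
    - [10,[150,-54,-5],[0,0,0.098]]
    - [10,[190,-54,-5],[0,0,0.098]]
    - [10,[215,-54,0],[0,0,0.098]]
    - [10,[219,-54.5,10],[0,0,0.098]]
    - [10,[219,-54.5,20],[0,0,0.098]]

```text
time_s: 28.1
tcp_pos: [0.4809, 0.2599, 0.2926]
tcp_rot: [-2.333, -2.104, 0.001]
force: [-0.3, -0.4, 0.9]
grip_width: 0.0145
finger_force: 30.0
```

Emit:
play_rows:
  moves:
    - [10,[0,0,0],[0,0,0]]
    - [10,[0,0,0],[0,0,0]]
    - [10,[0,0,0],[0,0,0]]

```text
time_s: 28.4
tcp_pos: [0.4818, 0.2581, 0.294]
tcp_rot: [-2.337, -2.099, -0.001]
force: [-0.6, -0.6, 0.2]
grip_width: 0.0144
finger_force: 30.0
```

Run:
```python
from h import *
W,d,c,i=wrist("w14"); 
plan(.4819,.2595,.079,-5.9)
N=lambda W:(abs(W[...,0]-.49)<.06)&(abs(W[...,1]-.257)<.12)
f=lambda h,W:N(W)&(W[...,2]>.09)&((abs(h[...,0]-115)<12)&(h[...,1]>150))
r=planefit("w14",(300,0,500,395),f,.117); print("cap",r[:3])
n=np.load("w14.npz"); h=cv2.cvtColor(n["px"],cv2.COLOR_RGB2HSV).astype(int); m=f(h,W); m[250:]=0; P=W[m]; print("cap z slope",np.polyfit(P[:,1],P[:,2],1))
T=lambda h:(abs(h[...,0]-88)<12)&(h[...,1]>90)
print("lid",planefit("w14",(0,0,800,395),lambda h,W:N(W)&T(h)&(W[...,2]>.07),.076)[:3])
```

```text
t [ 1.1  0.  29.1] w [ 0.0004 -0.0007 -0.0038] dist 29 deg 0.2 | tcp [0.4817 0.2584 0.2941] tip 0.1081 F [-0.6  0.6 -0.7] grip 14.7 ff 30.0 t 28.4
cap ((array([0.4865, 0.3005]), array([15.6, 46.3]), np.float32(83.87)), np.int64(2177), array([0.4865, 0.3001]))
cap z slope [0.05988543 0.1041706 ]
lid ((array([0.485 , 0.2878]), array([59.4, 78.5]), np.float32(83.87)), np.int64(6257), array([0.4855, 0.2938]))
```

View pics/w14.png

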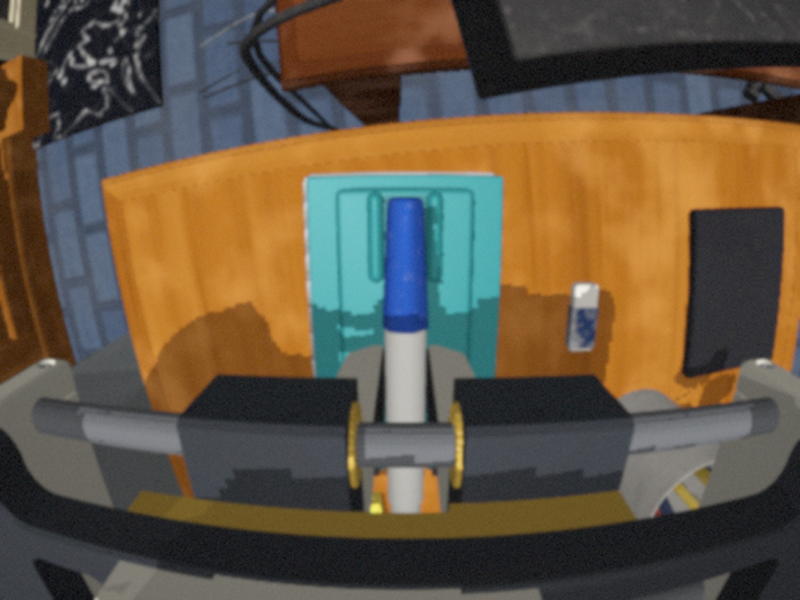

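Emit:
play_rows:
  moves:
    - [10,[1,0,12],[0,0,-0.004]]
    - [10,[1,0,20],[0,0,-0.004]]
    - [10,[1,0,24],[0,0,-0.004]]
    - [10,[1,0,26.5],[0,0,-0.004]]
    - [10,[1,0,28],[0,0,-0.004]]
    - [10,[1,0,28.5],[0,0,-0.004]]
    - [10,[1,0,28.5],[0,0,-0.004]]

```text
time_s: 29.15
tcp_pos: [0.4815, 0.2606, 0.2652]
tcp_rot: [-2.33, -2.106, -0.001]
force: [-0.3, 0.5, -0.5]
grip_width: 0.0146
finger_force: 30.0
```

Run:
```python
from h import *
plan(.4819,.2595,.079,-5.9)
```

```text
t [-1.   0.5  0.2] w [ 0.0001 -0.0005  0.0021] dist 1 deg 0.1 | tcp [0.4815 0.2606 0.2652] tip 0.0792 F [-0.3  0.5 -0.5] grip 14.6 ff 30.0 t 29.1
```

Emit:
play_rows:
  moves:
    - [10,[-1,0,1],[0,0,0]]
    - [10,[-1,0,1.2],[0,0,0]]
    - [18,[-1,0,1],[0,0,0]]
    - [25,[-1,0,1],[0,0,0]]
    - [32,[-1,0,1],[0,0,0]]
    - [32,[-1,0,-5],[0,0,0]]
    - [32,[-1,0,-40],[0,0,0]]
    - [32,[-1,0,-90],[0,0,0]]

```text
time_s: 29.95
tcp_pos: [0.4809, 0.2593, 0.3549]
tcp_rot: [-2.331, -2.106, 0.007]
force: [0.6, 1.1, 0.1]
grip_width: 0.0318
finger_force: 0.0
```

Emit:
play_rows:
  moves:
    - [32,[-50,0,-30],[0,0,0]]
    - [32,[-90,0,-30],[0,0,0]]
    - [32,[-100,0,-30],[0,0,0]]
    - [32,[-100,0,-30],[0,0,0]]
    - [32,[-100,0,-30],[0,0,0]]

```text
time_s: 30.45
tcp_pos: [0.4714, 0.161, 0.385]
tcp_rot: [-2.329, -2.107, -0.001]
force: [-0.2, 0.9, -0.5]
grip_width: 0.0316
finger_force: 0.0
```

Run:
```python
from h import *
W,d,c,i=wrist("w15"); plan(.4819,.2595,.079,-5.9)
N=lambda W:(abs(W[...,0]-.482)<.06)&(abs(W[...,1]-.257)<.1)
f=lambda h,W:N(W)&(W[...,2]>.07)&((h[...,1]<70)&(h[...,2]>120)|(abs(h[...,0]-115)<12)&(h[...,1]>150))
T=lambda h:(abs(h[...,0]-88)<12)&(h[...,1]>90)
print("marker",planefit("w15",(0,0,800,395),f,.086)[:3])
print("lidall",planefit("w15",(0,0,800,395),lambda h,W:N(W)&(T(h)|f(h,W)),.064)[:3])
n=np.load("w15.npz"); h=cv2.cvtColor(n["px"],cv2.COLOR_RGB2HSV).astype(int); m=f(h,W); m[250:]=0; P=W[m]; print("z",np.polyfit(P[:,1],P[:,2],1),np.percentile(P[:,2],[50,90]))
```

```text
t [ 98.6   0.7 119.8] w [-0.0004 -0.0004  0.0035] dist 155 deg 0.2 | tcp [0.4715 0.1614 0.3848] tip 0.1988 F [-0.8  0.1 -0.6] grip 32.3 ff 0.0 t 30.5
marker ((array([0.4818, 0.2583]), array([ 16. , 135.4]), np.float32(84.2)), np.int64(2289), array([0.4811, 0.2544]))
lidall ((array([0.4819, 0.2588]), array([ 88.2, 149.1]), np.float32(84.28)), np.int64(12134), array([0.4819, 0.2574]))
z [-0.98414865  0.35917214] [0.09175308 0.23074711]
```

View pics/w15.png

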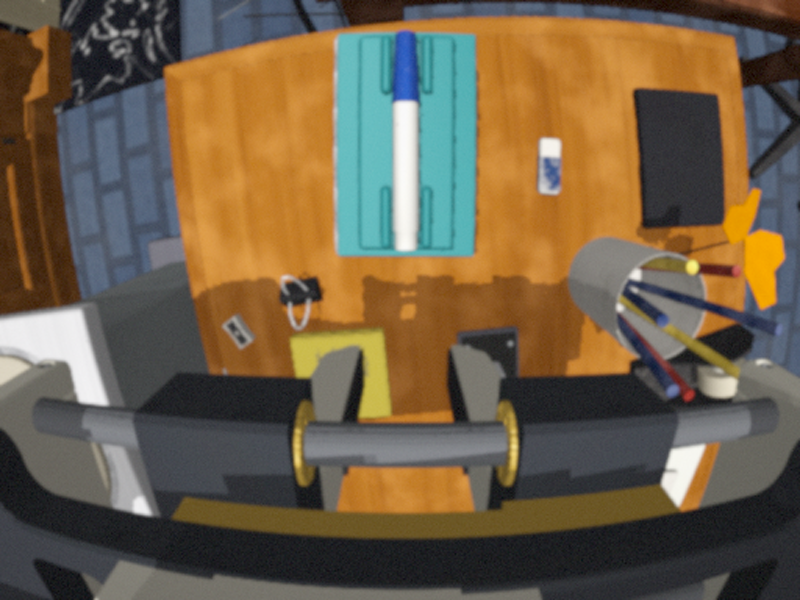

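The marker lies centred in the groove (405,140), aligned with the lid to 0.1°. I'm handing it in.

```bash
python3 -c "
from bench import env
print(env.close_job())"
```

```text
the job is handed in; nothing more can be done
None
```

The caddy is packed in the required order and handed in at about 30 s of the 125 s limit. The last pictures show the lid level and the marker centred in its groove; I got no verdict back. I looked at 15 pictures, one over the limit of 14.

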